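# Find the heavy side of a flywheel on the balancing stand

### The arm

A 7-joint arm with a two-finger parallel gripper is mounted at the origin on the work surface. World frame = base frame: x ahead of the robot, y to its left, z up, the work surface at z = 0. Lengths are in m, angles in rad, forces in N, time in s.
With the tool pointing down it reaches from about 0.4 to 0.875 m from the base axis. Payload 4.4 kg.
Tool frame: the origin (TCP) lies midway between the tips of the shut fingers; the grasp point (between the pads) lies 19 mm behind it; z points along the fingers, y is the direction in which the jaws open and shut (so a half turn about z gives the same grasp; the last joint's range is limited). The gripper opens to 85 mm and grips with 20 to 120 N. Pads are 22 mm wide; open, the fingers measure 114 mm over their backs; the gripper's body (76 mm by 85 mm) begins 54 mm behind the grasp point. The pads swing forward as they close: fully open they stand 13 mm farther back than shut.
Start: joints at [-0.066, 0.628, 0.038, 1.517, -0.027, 0.996, -0.02], TCP at [0.65, 0, 0.231] pointing down, gripper open.
Joint ranges: [-3.06, 3.06], [-0.37, 2.12], [-1.25, 1.32], [0.18, 2.47], [-1.1, 4.24], [0.23, 1.98], [-2.94, 2.94]. Speed limits (rad/s): [2.57, 2.57, 3.14, 3.14, 3.14, 3.14, 3.14].

### API

Orientations are given as [roll, pitch, yaw] about the fixed x, y, z axes, in that order (R = Rz(yaw) Ry(pitch) Rx(roll)).
In Python, from cell import read_state, cams, workorder gives the robot as it stands.
- The arm moves only by the tool drive_tool, never from a script. Its argument "commands" is a list of rows, each an object of numbers: "fingers": the finger opening in mm, from 0 to 85.4; "tx", "ty", "tz": the shift along the tool's x, y, z in mm; "rx", "ry", "rz": the turn, a rotation vector about the tool's x, y, z in rad. A call has exactly 8 rows; each row is the pose to reach, as a shift and turn from the pose commanded when the call began, along the tool's axes at that moment; what a row does not reach only later rows make up. A row lasts 1/10 s, in which the tool goes at most 50 mm and 8.59 degrees, less where a joint would pass 70% of its speed; a pose out of reach is approached as far as the arm can. A call with a gripper value outside its range is refused whole. The fingers move at their own pace and stop on an object; the grip force is fixed at half the most. Time passes only in rows, so rows that repeat a pose let the fingers close, or fill a call up. It gives the time, the measured TCP pose, the force and the opening at its end, in the units of the state.
- read_state(): the state, without advancing time (a new reading comes with each control period).
- cams.read_camera(name): name is "scene" or "side" or "wrist"; returns (picture, depth): 480x640x3 uint8, blue, green, red; 480x640 float32, m along the optical axis (not along the pixel's ray), 0 where there is no reading.
- cams.camera_model(name): a dict with "intrinsics" (3x3 intrinsics, pixels), "position" and "rotation" of the camera in the world; the wrist camera has in their place "T_tool_cam" (4x4, takes a point from camera to tool coordinates, whose origin is the TCP and whose axes are the flange's). Camera axes: x right, y down, z forward; pixel columns grow to the right and rows downward; lengths in m; the calibration is good to about 2 mm. A picture is of the moment at which its call begins: read the wrist's pose just before it. camera_model takes no time and is no camera call.
- workorder.hand_in(): hands the job in, once; it reports no verdict.
The state is a dict: "t": time; "joint_pos": joint angles; "qd": joint speeds; "effort": joint torques, N m; "tool_pos": TCP position; "ee_rot": TCP orientation; "wrist_force": force on the tool from outside, world axes, zero at the start; "moment": the same for the moment, N m; "finger_gap": finger opening in m.
Only numpy, scipy, OpenCV 4.12 (cv2) and the standard library are available. Lean on these libraries where they do the work, as an engineer would, in place of code of your own. Each camera call takes 0.05 s, during which the arm holds its last target.

### The job

Close the balancing stand's keeper strap down flat over the arbor, without cranking the wheel while the strap is still open. Then take the crank handle, turn the wheel well round from where it stood (at least a third of a turn) to feel where its hidden heavy side is, and turn it until the heavy side is straight down. Finish while still gripping the handle and keeping the wheel still there, the strap still shut; do not push the jar, spanner or spare pulley about.

Things in the scene. Friction and masses are not known exactly. Their poses are not given: they have to be found in the camera images.
- stand: grey bearing stand of the flywheel, bolted to the bench. Origin on the bench top at its pedestal's front, below the wheel's axis; z up, x along the wheel's axis from the crank handle to the back. Pedestal x 0 to 80 mm, y -35 to 35, 162 high; base plate x -20 to 110, y -75 to 75, 15 thick. All offsets below are in this frame, mm
- axis (a point): centre of the flywheel, (-33, 0, 150) on the stand: an aluminium disc 140 across, x -50 to -20, axis level along stand x. A sealed unseen heavy core, 0.27 to 0.41 kg, sits 50 mm off the axis anywhere round it; otherwise wheel and handle are balanced (the small boss opposite the handle offsets it). Core moment at most 0.13 to 0.20 N m
- wheel (a joint): flywheel angle (rad), 0 with the handle straight above the axis; growing, the handle goes towards stand -y, then down. Turns either way, about two turns from 0. Steady bearing drag of 0.25 N m keeps it where it is left. The handle needs 1 to 10 N along its path: most while the heavy side rises past axis height, least while it sinks past it
- grip (a point): middle of the crank handle's black sleeve, 22 mm thick, round, 60 mm long along stand x. At wheel angle a it lies at x -100, y -45 sin a, z 150 + 45 cos a, its middle 50 mm clear of the wheel's face. The sleeve revolves freely on its pin, so a gripper can hold it from above all the way round
- keeper (a joint): angle of the steel keeper strap (rad): 0 is shut, level over the arbor; grows as it lifts. Its stiff hinge (0.15 N m) holds it anywhere
- hinge (a point): hinge of the keeper strap, at (40, 50, 168) mm on the stand, hinge line along stand x. Shut, the strap (30 mm wide, 10 mm thick) reaches from here 120 mm towards stand -y, its upper face at 173 mm; open it stands up at the keeper angle
- strap_tip (a point): point on the strap's upper face (the face away from the pedestal), 100 mm from the hinge, at a small round rivet head
- jar_mid (a point): middle of a closed glass jar, 66 mm across, 85 mm high; leave alone
- spanner: open-ended steel spanner, 170 mm, lying flat; leave alone
- pulley_mid (a point): middle of a spare two-step steel pulley, 76 mm across, 36 mm high; leave alone

How it is judged:
On the way, in this order (a step that is already met when the one before it is completed fails the run):
1. the keeper strap is shut (value of joint keeper below 0.08 rad), for 0.2 s.
2. the wheel has been cranked at least about 100 degrees from where it stood, strap shut (distance of grip from where it was at the start of the episode above 0.07 m and value of joint keeper below 0.08 rad), for 0.1 s.
At the end, for the whole second after the job is handed in: the heavy core is below the axis, within about 18 degrees of straight down (16 mm sideways), the wheel still (under 0.06 rad/s), the fingers gripping the crank handle (over 3 N, grasp within 30 mm of its middle), and the keeper strap shut (under 0.08 rad) (y of core_c0 in the frame of stand between -0.016 and 0.016 m and z of core_c0 in the frame of stand below 0.15 m and velocity of joint wheel between -0.06 and 0.06 rad/s and contact force between the fingers and handle above 3 N and distance between the grasp point and grip below 0.03 m and value of joint keeper below 0.08 rad); the arm keeps its last pose, push and grip.
It fails at once if the wheel was cranked with the keeper strap open (distance of grip from where it was at the start of the episode above 0.02 m and value of joint keeper above 0.2 rad).
It fails at once if the jar was pushed about (distance of jar_mid from where it was at the start of the episode above 0.03 m).
It fails at once if the spanner was pushed about (distance of spanner from where it was at the start of the episode above 0.03 m).
It fails at once if the spare pulley was pushed about (distance of pulley_mid from where it was at the start of the episode above 0.03 m).
It also fails if it takes over 72 s, if anything falls off the work surface, if the arm or the gripper's body presses on something with over 40 N, if the wrist force passes 120 N, or if a joint passes its speed limit or range.

## Working session

There is one attempt and no reset: what is moved stays moved. The work goes in short steps, Python scripts to look and compute and a tool call to move; the robot and the scene stay as the last step left them, time stands still between calls to the robot, and variables do not carry over. Pictures are saved under pics/ and viewed, and the job is handed in when it is done.

Besides the shell and the picture viewer there is one more tool, called after "Request:" as name(argument=value, ...) on one line, values as JSON. drive_tool: Moves the arm, as the interface text tells. Its arguments: {"type":"object","properties":{"commands":{"type":"array"}},"required":["commands"]}

```bash
ls; mkdir -p pics
python3 - <<'E'
from cell import read_state,cams,workorder
import cv2
s=read_state();print(s)
for n in("scene","side","wrist"):
    p,d=cams.read_camera(n);cv2.imwrite(f"pics/{n}0.png",p)
    import numpy as np;np.save(f"pics/{n}0.npy",d);m=cams.camera_model(n);print(n,m)
E
```

```text
pics
{'t': 0.0, 'joint_pos': array([-0.06580913,  0.62932863,  0.0384761 ,  1.51836186, -0.02699119,
        0.99628613, -0.0199742 ]), 'qd': array([-0.00122955, -0.00108196, -0.00123041, -0.00063454, -0.00113844,
        0.00079451,  0.0015592 ]), 'effort': array([-1.11932164e-03, -5.63405585e+01,  1.22606792e+00, -1.93450052e+01,
        1.09587883e-02,  1.05136272e-02, -8.84369996e-06]), 'tool_pos': array([6.49384674e-01, 1.25979462e-05, 2.30403013e-01]), 'ee_rot': array([-3.13972828e+00,  5.09386241e-05,  1.57080861e+00]), 'wrist_force': array([-0.35038154,  0.39360664,  0.39148322]), 'moment': array([-0.00985629,  0.02624207,  0.05378031]), 'finger_gap': 0.08560514065482815}
scene {'intrinsics': array([[453.02637424,   0.        , 329.64540892],
       [  0.        , 453.02637424, 235.31852582],
       [  0.        ,   0.        ,   1.        ]]), 'position': array([1.22359302, 0.22500616, 1.0252031 ]), 'rotation': array([-2.44542139, -0.00612519,  1.95917896])}
side {'intrinsics': array([[521.76394617,   0.        , 311.84357087],
       [  0.        , 521.76394617, 238.86366239],
       [  0.        ,   0.        ,   1.        ]]), 'position': array([ 0.50684784, -0.87937101,  1.09277787]), 'rotation': array([-2.43602201e+00, -2.10527182e-03, -3.27459511e-02])}
wrist {'intrinsics': array([[338.7582863 ,   0.        , 318.6349024 ],
       [  0.        , 338.7582863 , 236.45745505],
       [  0.        ,   0.        ,   1.        ]]), 'T_tool_cam': array([[-1.06208115e-03, -9.48511347e-01, -3.16741372e-01,
         8.07245234e-02],
       [ 9.99999317e-01, -8.53178795e-04, -7.98224307e-04,
        -8.80038405e-04],
       [ 4.86887791e-04, -3.16742003e-01,  9.48511606e-01,
        -1.43325952e-01],
       [ 0.00000000e+00,  0.00000000e+00,  0.00000000e+00,
         1.00000000e+00]])}
```

View pics/scene0.png

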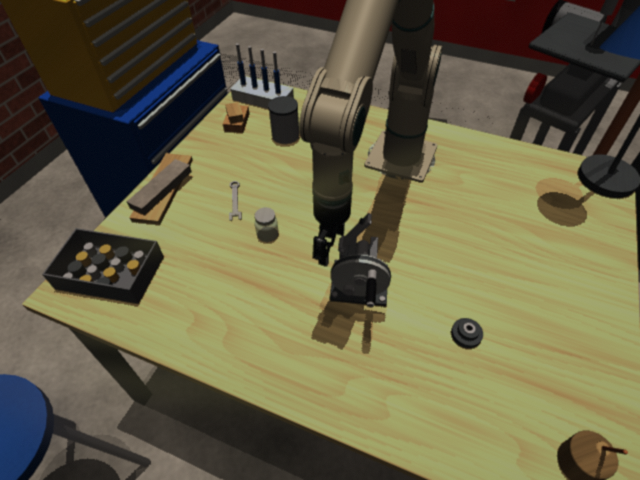

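View pics/side0.png

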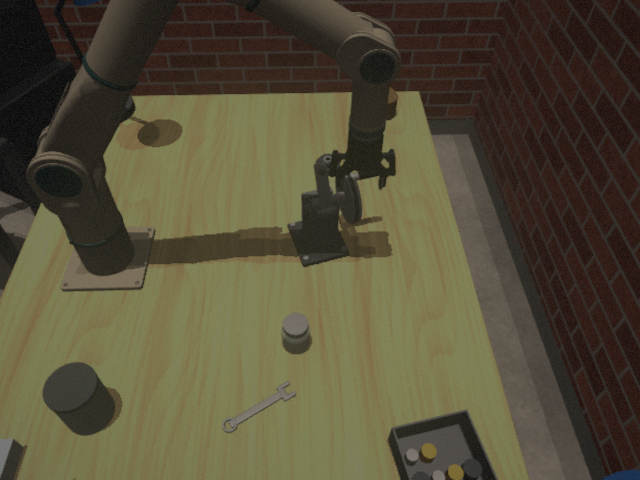

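View pics/wrist0.png

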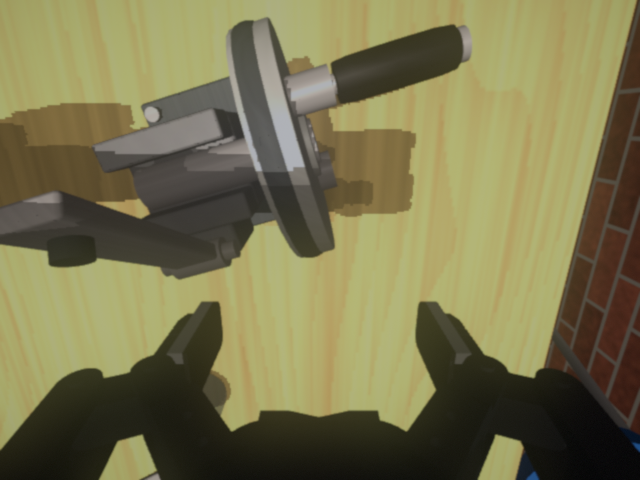

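```bash
cat > h.py <<'E'
import numpy as np,cv2
from scipy.spatial.transform import Rotation as Ro
from cell import read_state,cams
def Rm(e): return Ro.from_euler('xyz',e).as_matrix()
def campose(n,s=None):
    m=cams.camera_model(n)
    if n=='wrist':
        T=np.eye(4);T[:3,:3]=Rm(s['ee_rot']);T[:3,3]=s['tool_pos'];T=T@np.array(m['T_tool_cam'])
    else:
        T=np.eye(4);T[:3,:3]=Rm(m['rotation']);T[:3,3]=m['position']
    return m['intrinsics'],T
def px(n,u,v,d,s=None):
    K,T=campose(n,s);c=np.array([(u-K[0,2])/K[0,0]*d,(v-K[1,2])/K[1,1]*d,d]);return T[:3,:3]@c+T[:3,3]
def cloud(n,d,s=None):
    K,T=campose(n,s);v,u=np.mgrid[:480,:640];c=np.stack([(u-K[0,2])/K[0,0]*d,(v-K[1,2])/K[1,1]*d,d],-1)
    return c@T[:3,:3].T+T[:3,3]
def proj(n,P,s=None):
    K,T=campose(n,s);c=(np.atleast_2d(P)-T[:3,3])@T[:3,:3];return c[:,:2]/c[:,2:]*[K[0,0],K[1,1]]+K[:2,2]
def shot(n,tag):
    s=read_state();p,d=cams.read_camera(n);cv2.imwrite(f'pics/{tag}.png',p);np.save(f'pics/{tag}.npy',d);return s,p,d
E
python3 - <<'E'
from h import *
np.set_printoptions(precision=4,suppress=True)
s=read_state()
W=np.load('pics/wrist0.npy');C=cloud('wrist',W,s)
for u,v in [(465,43),(455,50),(340,85),(395,68),(310,92),(260,40),(310,220),(152,114),(72,240),(60,205),(20,220),(225,248),(160,150),(210,125),(200,180),(400,300),(500,150)]:
    print(u,v,C[v,u])
for n,pts in [('scene',[(372,290),(367,275),(360,220),(349,240),(360,262),(265,217),(467,330),(388,299),(333,296)]),('side',[(295,325),(321,160),(305,258),(347,195),(322,205),(259,408)])]:
    D=np.load(f'pics/{n}0.npy');C=cloud(n,D)
    for u,v in pts: print(n,u,v,C[v,u])
for n,(x0,y0,w,h) in {'scene0':(290,190,160,120),'side0':(260,130,160,150)}.items():
    p=cv2.imread(f'pics/{n}.png')[y0:y0+h,x0:x0+w];cv2.imwrite(f'pics/{n}c.png',cv2.convertScaleAbs(cv2.resize(p,None,fx=4,fy=4,interpolation=3),alpha=1.8))
E
```

```text
465 43 [0.7166 0.116  0.1961]
455 50 [0.7114 0.1127 0.1985]
340 85 [0.6588 0.0982 0.1965]
395 68 [0.6844 0.1053 0.1982]
310 92 [0.6444 0.095  0.1977]
260 40 [0.6218 0.1168 0.1991]
310 220 [0.6442 0.0353 0.2122]
152 114 [0.4861 0.0895 0.024 ]
72 240 [0.5631 0.0425 0.2632]
60 205 [0.5699 0.0572 0.2732]
20 220 [0.5577 0.0529 0.2747]
225 248 [0.5891 0.0059 0.173 ]
160 150 [0.5524 0.0655 0.1629]
210 125 [0.5839 0.0799 0.1622]
200 180 [0.5749 0.0475 0.1639]
400 300 [ 0.7487 -0.1269  0.0008]
500 150 [0.8418 0.0535 0.0011]
scene 372 290 [0.6899 0.111  0.1988]
scene 367 275 [0.6385 0.0836 0.1722]
scene 360 220 [0.5631 0.034  0.2616]
scene 349 240 [0.5841 0.0176 0.2063]
scene 360 262 [0.6418 0.0651 0.2166]
scene 265 217 [ 0.4996 -0.2609  0.0823]
scene 467 330 [0.6065 0.3388 0.0376]
scene 388 299 [0.5725 0.1318 0.0008]
scene 333 296 [ 0.6312 -0.0013  0.0209]
side 295 325 [ 0.4914 -0.2728  0.0867]
side 321 160 [0.5768 0.3346 0.0369]
side 305 258 [ 0.5189 -0.036   0.0259]
side 347 195 [0.6264 0.0416 0.1761]
side 322 205 [0.5622 0.0008 0.1845]
side 259 408 [ 0.4104 -0.4257  0.0036]
```

View pics/scene0c.png

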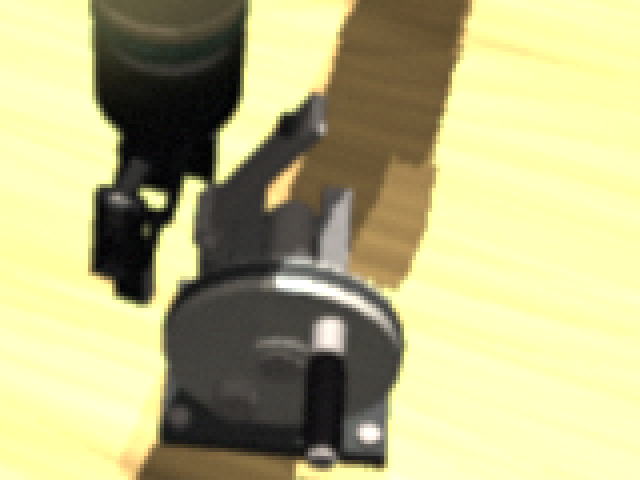

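View pics/side0c.png

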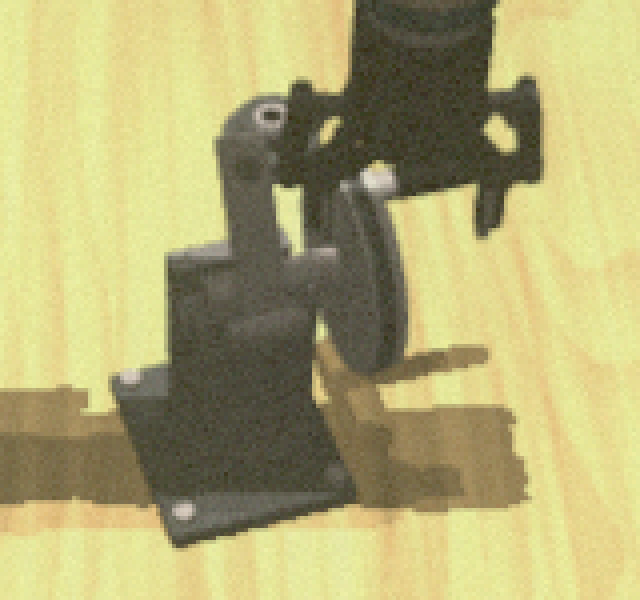

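```bash
cat > fit.py <<'E'
from h import *
from scipy.optimize import least_squares
np.set_printoptions(precision=4,suppress=True)
def box(p,c,hh):
    q=np.abs(p-c)-hh;return np.linalg.norm(np.maximum(q,0),axis=1)+np.minimum(q.max(1),0)
def cyl(p,c,r,hx):
    q=np.stack([np.hypot(p[:,1]-c[1],p[:,2]-c[2])-r,np.abs(p[:,0]-c[0])-hx],1);return np.linalg.norm(np.maximum(q,0),axis=1)+np.minimum(q.max(1),0)
def tostand(P,th):
    x,y,yaw=th[:3];c,s=np.cos(yaw),np.sin(yaw);d=P-[x,y,0]
    return np.stack([c*d[:,0]+s*d[:,1],-s*d[:,0]+c*d[:,1],d[:,2]],1)
def toworld(Q,th):
    x,y,yaw=th[:3];c,s=np.cos(yaw),np.sin(yaw);Q=np.atleast_2d(Q)
    return np.stack([c*Q[:,0]-s*Q[:,1]+x,s*Q[:,0]+c*Q[:,1]+y,Q[:,2]],1)
def sdf(P,th):
    a,k=th[3:5];p=tostand(P,th)
    r=p-[.04,.05,.168];ck,sk=np.cos(k),np.sin(k)
    t=-r[:,1]*ck+r[:,2]*sk; n=r[:,1]*sk+r[:,2]*ck
    q=np.stack([r[:,0],t,n],1)
    return np.min([box(p,[.04,0,.081],[.04,.035,.081]),box(p,[.045,0,.0075],[.065,.075,.0075]),cyl(p,[-.035,0,.15],.07,.015),
      cyl(p,[-.1,-.045*np.sin(a),.15+.045*np.cos(a)],.011,.03),box(q,[0,.06,0],[.015,.06,.005])],0)
def fit(cl,th0):
    P=np.concatenate(cl)
    f=lambda th:sdf(P,th)
    r=least_squares(f,th0,loss='cauchy',f_scale=.002,x_scale=[.01,.01,.05,.1,.1]);return r.x,np.median(np.abs(f(r.x))),P
E
cat > r1.py <<'E'
from fit import *
s=read_state();cl=[]
for n in('wrist','scene','side'):
    D=np.load(f'pics/{n}0.npy');C=cloud(n,D,s)[::2,::2].reshape(-1,3);D=D[::2,::2].ravel()
    m=(D>.02)&(np.hypot(C[:,0]-.6,C[:,1]-.06)<.16)&(C[:,2]>.006)&(C[:,2]<.3)
    m&=~((C[:,1]<.03)&(C[:,0]>.6)&(C[:,2]>.2))
    if n=='wrist': m&=C[:,2]<.29
    cl.append(C[m]);print(n,m.sum())
for k0 in(1.0,2.0):
    for c in (cl,cl[:1],cl[1:]):
        th,e,P=fit(c,[.6,.05,3.41,-.6,k0]);print(th,e)
E
python3 r1.py
```

```text
wrist 12993
scene 886
side 1150
[0.5959 0.0565 3.4292 6.8454 1.0615] 0.0010160491530853133
[0.5958 0.0566 3.4289 6.8438 1.0628] 0.0009170935724202162
[0.5963 0.0557 3.4218 0.5915 1.0605] 0.0017540124528610465
[0.5959 0.0565 3.4292 6.8454 1.0615] 0.0010160639154334766
[0.5958 0.0566 3.4289 0.5606 1.0628] 0.0009170935724202162
[  0.5963   0.0557   3.4218 -11.9749   1.0605] 0.0017540019524005662
```

Run:
```python
from fit import *
th=[.5959,.0565,3.429,.562,1.062]
print(toworld([[.04,.06,.245],[-.1,-.045*np.sin(.562),.15+.045*np.cos(.562)],[-.1,0,.105],[-.1,.045,.15],[-.1,-.045,.15],[-.033,0,.15]],th))
s=read_state()
P=toworld([[.04,.06,.32]],th)[0];print((P-s['tool_pos'])@Rm(s['ee_rot'])*1000)
# overlay check
D=cv2.imread('pics/wrist0.png')
for a in (.562,):
    q=[[-.07,-.045*np.sin(a),.15+.045*np.cos(a)],[-.13,-.045*np.sin(a),.15+.045*np.cos(a)],[.04,.05-.1*np.cos(1.062)+.005*np.sin(1.062),.168+.1*np.sin(1.062)+.005*np.cos(1.062)],[-.05,0,.15],[-.05,0,.22]]
    print(proj('wrist',toworld(q,th),s))
```

```text
[[ 0.5745 -0.0124  0.245 ]
 [ 0.685   0.1078  0.1881]
 [ 0.6918  0.0848  0.105 ]
 [ 0.7046  0.0417  0.15  ]
 [ 0.679   0.128   0.15  ]
 [ 0.6275  0.0659  0.15  ]]
[-12.3786 -75.1135 -89.2735]
[[333.9551  84.2825]
 [452.6574  45.9912]
 [ 73.0137 242.2602]
 [311.4537 139.9796]
 [307.9487 147.3908]]
```

The fit agrees across all three views: the sleeve ends and rivet re-project onto their pixels. Next I raise the arm, turn it, close the fingers and go beside the strap.

Request:
drive_tool(commands=[{"tz": -40,"fingers": 0},{"tz": -89,"fingers": 0},{"tz": -89,"rz": 0.15,"fingers": 0},{"tx": -12,"ty": -40,"tz": -89,"rz": 0.3,"fingers": 0},{"tx": -12,"ty": -75,"tz": -89,"rz": 0.45,"fingers": 0},{"tx": -12,"ty": -75,"tz": -89,"rz": 0.6,"fingers": 0},{"tx": -12,"ty": -75,"tz": -89,"rz": 0.75,"fingers": 0},{"tx": -12,"ty": -75,"tz": -89,"rz": 0.9,"fingers": 0}])

```text
schema error: expected keys fingers, tx, ty, tz, rx, ry, rz
```

Request:
drive_tool(commands=[{"rz": 0.15,"fingers": 0},{"rz": 0.3,"fingers": 0},{"rz": 0.383,"fingers": 0},{"rz": 0.383,"fingers": 0},{"rz": 0.383,"fingers": 0},{"rz": 0.383,"fingers": 0},{"rz": 0.383,"fingers": 0},{"rz": 0.383,"fingers": 0}])

```text
schema error: expected keys fingers, tx, ty, tz, rx, ry, rz
```

```bash
cat > st.py <<'E'
from fit import *
th=[.5959,.0565,3.429,.562,1.062]
s=read_state();print(s['t'],'stand mm',tostand(s['tool_pos'][None],th)[0]*1000,'rot',s['ee_rot'],'F',s['wrist_force'],'gap',s['finger_gap'],'j',s['joint_pos'])
c,n=np.cos(th[2]),np.sin(th[2]);F=s['wrist_force'];print('F stand',c*F[0]+n*F[1],-n*F[0]+c*F[1],F[2])
E
python3 st.py
python3 - <<'E'
from h import *
shot('wrist','w1')
E
```

```text
0.15 stand mm [-35.4151  69.3912 230.6166] rot [-3.1401  0.      1.5707] F [-0.6557 -0.1845  0.4279] gap 0.08562440593495353 j [-0.0658  0.6291  0.0385  1.5181 -0.027   0.9963 -0.02  ]
F stand 0.6810886779388634 -0.008929987823099533 0.4279441040168172
```

View pics/w1.png

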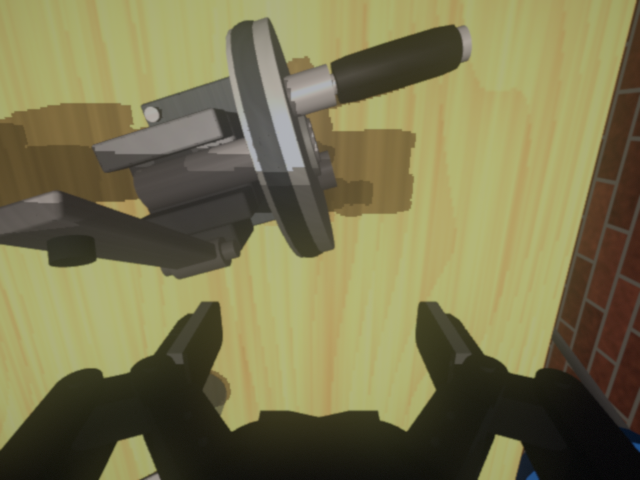

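All keys are needed; nothing has moved yet (same view as before).

Request:
drive_tool(commands=[{"tx": 0,"ty": 0,"tz": -40,"rx": 0,"ry": 0,"rz": 0,"fingers": 0},{"tx": 0,"ty": 0,"tz": -89,"rx": 0,"ry": 0,"rz": 0,"fingers": 0},{"tx": 0,"ty": 0,"tz": -89,"rx": 0,"ry": 0,"rz": 0.15,"fingers": 0},{"tx": -12,"ty": -40,"tz": -89,"rx": 0,"ry": 0,"rz": 0.3,"fingers": 0},{"tx": -12,"ty": -75,"tz": -89,"rx": 0,"ry": 0,"rz": 0.45,"fingers": 0},{"tx": -12,"ty": -75,"tz": -89,"rx": 0,"ry": 0,"rz": 0.6,"fingers": 0},{"tx": -12,"ty": -75,"tz": -89,"rx": 0,"ry": 0,"rz": 0.75,"fingers": 0},{"tx": -12,"ty": -75,"tz": -89,"rx": 0,"ry": 0,"rz": 0.9,"fingers": 0}])

```text
t: 1.0
tool_pos: [0.5746, -0.0119, 0.3205]
ee_rot: [-3.141, -0.0, 0.665]
wrist_force: [-0.7, 0.4, -0.2]
finger_gap: -0.0001
```

Request:
drive_tool(commands=[{"tx": 0,"ty": 0,"tz": 0,"rx": 0,"ry": 0,"rz": 0.15,"fingers": 0},{"tx": 0,"ty": 0,"tz": 0,"rx": 0,"ry": 0,"rz": 0.3,"fingers": 0},{"tx": 0,"ty": 0,"tz": 0,"rx": 0,"ry": 0,"rz": 0.383,"fingers": 0},{"tx": 0,"ty": 0,"tz": 0,"rx": 0,"ry": 0,"rz": 0.383,"fingers": 0},{"tx": 0,"ty": 0,"tz": 0,"rx": 0,"ry": 0,"rz": 0.383,"fingers": 0},{"tx": 0,"ty": 0,"tz": 0,"rx": 0,"ry": 0,"rz": 0.383,"fingers": 0},{"tx": 0,"ty": 0,"tz": 0,"rx": 0,"ry": 0,"rz": 0.383,"fingers": 0},{"tx": 0,"ty": 0,"tz": 0,"rx": 0,"ry": 0,"rz": 0.383,"fingers": 0}])

```text
t: 1.8
tool_pos: [0.575, -0.0121, 0.3203]
ee_rot: [-3.141, -0.0, 0.288]
wrist_force: [0.3, 0.1, 0.4]
finger_gap: -0.0
```

```bash
python3 st.py
python3 - <<'E'
from h import *
shot('wrist','w2')
E
```

```text
1.8 stand mm [ 39.4573  59.8532 320.3455] rot [-3.1415 -0.0002  0.2881] F [0.3246 0.1388 0.4424] gap -8.625062835751263e-07 j [-0.2696  0.4517  0.3697  1.618  -0.1776  1.1051 -1.1364]
F stand -0.3506627297853876 -0.04106410627056352 0.4423746408364286
```

View pics/w2.png

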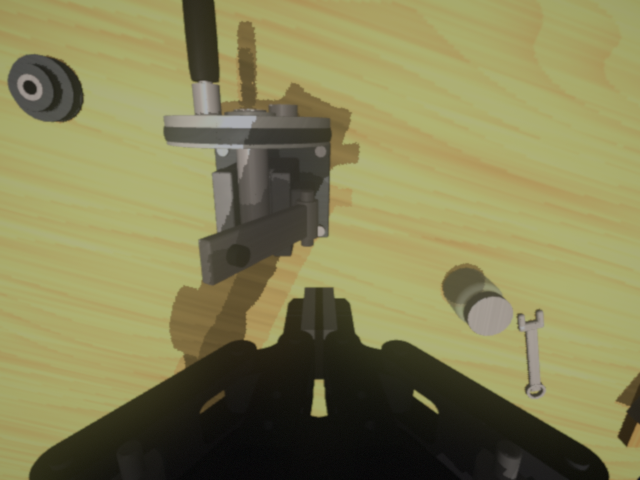

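Request:
drive_tool(commands=[{"tx": 0,"ty": 0,"tz": 40,"rx": 0,"ry": 0,"rz": 0,"fingers": 0},{"tx": 0,"ty": 0,"tz": 75,"rx": 0,"ry": 0,"rz": 0,"fingers": 0},{"tx": 0,"ty": -15,"tz": 77,"rx": 0,"ry": 0,"rz": 0,"fingers": 0},{"tx": 0,"ty": -30,"tz": 79,"rx": 0,"ry": 0,"rz": 0,"fingers": 0},{"tx": 0,"ty": -40,"tz": 82,"rx": 0,"ry": 0,"rz": 0,"fingers": 0},{"tx": 0,"ty": -51,"tz": 88,"rx": 0,"ry": 0,"rz": 0,"fingers": 0},{"tx": 0,"ty": -60,"tz": 97,"rx": 0,"ry": 0,"rz": 0,"fingers": 0},{"tx": 0,"ty": -68,"tz": 107,"rx": 0,"ry": 0,"rz": 0,"fingers": 0}])

```text
t: 2.65
tool_pos: [0.5564, 0.0547, 0.2137]
ee_rot: [-3.141, -0.003, 0.289]
wrist_force: [0.0, -0.2, 2.0]
finger_gap: 0.0001
```

Request:
drive_tool(commands=[{"tx": 0,"ty": -5,"tz": 10,"rx": 0,"ry": 0,"rz": 0,"fingers": 0},{"tx": 0,"ty": -9,"tz": 19,"rx": 0,"ry": 0,"rz": 0,"fingers": 0},{"tx": 0,"ty": -11,"tz": 26,"rx": 0,"ry": 0,"rz": 0,"fingers": 0},{"tx": 0,"ty": -12,"tz": 32,"rx": 0,"ry": 0,"rz": 0,"fingers": 0},{"tx": 0,"ty": -13,"tz": 36,"rx": 0,"ry": 0,"rz": 0,"fingers": 0},{"tx": 0,"ty": -13,"tz": 39,"rx": 0,"ry": 0,"rz": 0,"fingers": 0},{"tx": 0,"ty": -13,"tz": 39,"rx": 0,"ry": 0,"rz": 0,"fingers": 0},{"tx": 0,"ty": -13,"tz": 39,"rx": 0,"ry": 0,"rz": 0,"fingers": 0}])

```text
t: 3.45
tool_pos: [0.5519, 0.0651, 0.1742]
ee_rot: [3.141, 0.0, 0.287]
wrist_force: [0.6, -0.2, 0.0]
finger_gap: 0.0003
```

```bash
python3 st.py
python3 - <<'E'
from h import *
shot('wrist','w3');s,p,d=shot('side','s3')
cv2.imwrite('pics/s3c.png',cv2.convertScaleAbs(cv2.resize(p[130:280,260:420],None,fx=4,fy=4,interpolation=3),alpha=1.8))
E
```

```text
3.45 stand mm [ 39.7584 -20.7279 174.2137] rot [3.1412 0.0005 0.2872] F [ 0.5652 -0.2076  0.0342] gap 0.00031781845415752147 j [-0.3725  0.5854  0.3123  1.8496 -0.2523  0.7456 -1.206 ]
F stand -0.4831569710649267 0.3592902087342519 0.034222939028914566
```

View pics/w3.png

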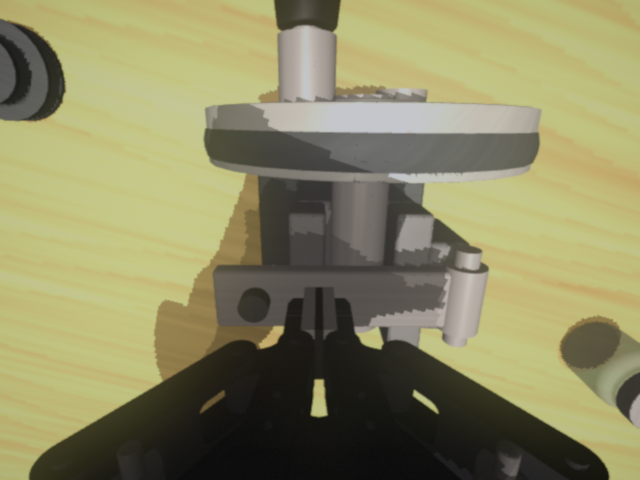

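View pics/s3c.png

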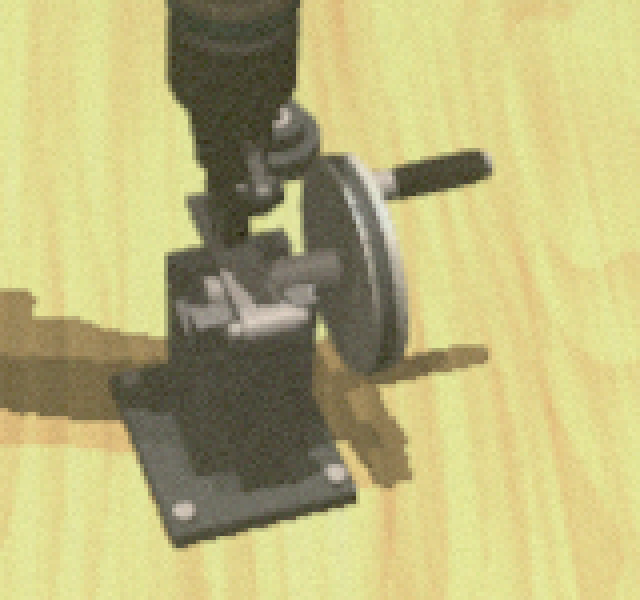

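Strap is down and nearly flat. I press gently a little more to be sure.

Request:
drive_tool(commands=[{"tx": 0,"ty": 0,"tz": 1,"rx": 0,"ry": 0,"rz": 0,"fingers": 0},{"tx": 0,"ty": 0,"tz": 2,"rx": 0,"ry": 0,"rz": 0,"fingers": 0},{"tx": 0,"ty": 0,"tz": 3,"rx": 0,"ry": 0,"rz": 0,"fingers": 0},{"tx": 0,"ty": 0,"tz": 3,"rx": 0,"ry": 0,"rz": 0,"fingers": 0},{"tx": 0,"ty": 0,"tz": 3,"rx": 0,"ry": 0,"rz": 0,"fingers": 0},{"tx": 0,"ty": 0,"tz": 3,"rx": 0,"ry": 0,"rz": 0,"fingers": 0},{"tx": 0,"ty": 0,"tz": 3,"rx": 0,"ry": 0,"rz": 0,"fingers": 0},{"tx": 0,"ty": 0,"tz": 3,"rx": 0,"ry": 0,"rz": 0,"fingers": 0}])

```text
t: 4.35
tool_pos: [0.5522, 0.0655, 0.1729]
ee_rot: [-3.141, -0.001, 0.288]
wrist_force: [-2.5, -1.2, 12.8]
finger_gap: 0.0002
```

```bash
python3 st.py
cat > r2.py <<'E'
from fit import *
s=read_state();p,D=cams.read_camera('wrist')
C=cloud('wrist',D,s)
q=tostand(C.reshape(-1,3),[.5959,.0565,3.429])
m=(np.abs(q[:,0]-.04)<.012)&(q[:,1]<.035)&(q[:,1]>-.075)&(q[:,2]>.15)&(q[:,2]<.3)
for lo in np.arange(-.07,.035,.01):
    k=m&(q[:,1]>lo)&(q[:,1]<lo+.01)
    if k.sum():print(round(lo,3),k.sum(),np.percentile(q[k,2],[5,25,50,75]))
E
python3 r2.py
```

```text
4.35 stand mm [ 39.3247 -21.0219 172.8854] rot [-3.1413 -0.0011  0.2875] F [-2.4538 -1.21   12.8088] gap 0.0001950550549291877 j [-0.3716  0.587   0.3107  1.8511 -0.2543  0.7411 -1.2043]
F stand 2.696160027723566 0.46484484650977786 12.808750706864009
-0.07 5500 [0.1733 0.2434 0.2526 0.2592]
-0.06 6188 [0.1742 0.2313 0.2416 0.2471]
-0.05 4514 [0.1734 0.2199 0.2303 0.2387]
-0.04 1673 [0.173  0.1739 0.2007 0.2229]
-0.03 4513 [0.1791 0.2099 0.2277 0.2568]
-0.02 4041 [0.1743 0.206  0.2261 0.2553]
-0.01 1820 [0.1731 0.1739 0.2145 0.2252]
0.0 4625 [0.1733 0.2256 0.2307 0.2388]
0.01 6821 [0.1734 0.2327 0.2438 0.2488]
0.02 5108 [0.1734 0.2432 0.2537 0.2599]
0.03 1627 [0.1732 0.1743 0.2546 0.2608]
```

Depth shows the strap's upper face at 173–174 mm along its whole length, so it is shut. Now over to the handle.

Request:
drive_tool(commands=[{"tx": 0,"ty": 0,"tz": -45,"rx": 0,"ry": 0,"rz": 0,"fingers": 0},{"tx": 0,"ty": 0,"tz": -90,"rx": 0,"ry": 0,"rz": 0,"fingers": 0},{"tx": 15,"ty": -3,"tz": -130,"rx": 0,"ry": 0,"rz": 0,"fingers": 85},{"tx": 60,"ty": -3,"tz": -130,"rx": 0,"ry": 0,"rz": 0,"fingers": 85},{"tx": 100,"ty": -3,"tz": -130,"rx": 0,"ry": 0,"rz": 0,"fingers": 85},{"tx": 142,"ty": -3,"tz": -130,"rx": 0,"ry": 0,"rz": 0,"fingers": 85},{"tx": 142,"ty": -3,"tz": -130,"rx": 0,"ry": 0,"rz": 0,"fingers": 85},{"tx": 142,"ty": -3,"tz": -130,"rx": 0,"ry": 0,"rz": 0,"fingers": 85}])

```text
t: 5.2
tool_pos: [0.6871, 0.1087, 0.2999]
ee_rot: [3.141, 0.002, 0.288]
wrist_force: [-0.1, 0.1, 0.3]
finger_gap: 0.0845
```

```bash
python3 st.py
python3 - <<'E'
from fit import *
s,p,D=shot('wrist','w4')
th=[.5959,.0565,3.429]
q=tostand(cloud('wrist',D,s).reshape(-1,3),th)
m=(q[:,0]<-.075)&(q[:,0]>-.125)&(abs(q[:,1]+.024)<.03)&(q[:,2]>.15)&(q[:,2]<.215)
print(m.sum());Q=q[m]
r=least_squares(lambda v:np.hypot(Q[:,1]-v[0]-v[2]*(Q[:,0]+.1),Q[:,2]-v[1])-.011,[-.024,.188,0],loss='cauchy',f_scale=.001);print(r.x)
m=(abs(q[:,0]-.04)<.012)&(q[:,1]<.03)&(q[:,1]>-.07)&(q[:,2]>.15)&(q[:,2]<.22)
if m.sum()>20: print(m.sum(),np.polyfit(q[m,1],q[m,2],1))
E
```

```text
5.2 stand mm [-102.2372  -24.2331  299.8904] rot [3.1413 0.0024 0.2879] F [-0.0844  0.1172  0.2652] gap 0.08447244143972979 j [-0.3796  0.6692  0.3526  1.2833 -0.2285  1.2304 -1.3035]
F stand 0.047745480883341795 -0.1363014704427494 0.26517360992366723
1691
[-0.0242  0.188  -0.0109]
2145 [-0.0295  0.1738]
```

View pics/w4.png

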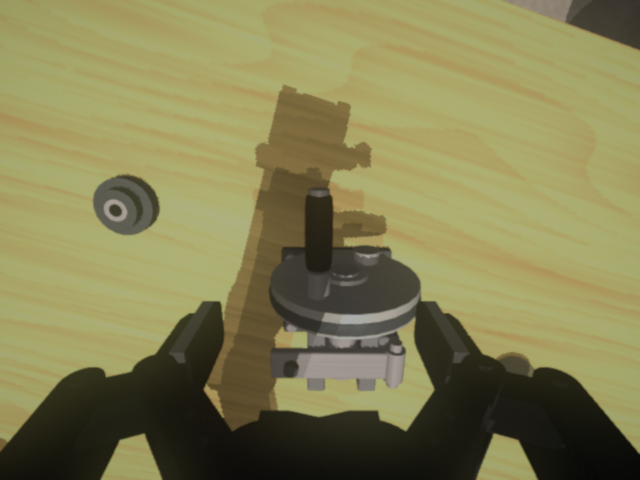

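Request:
drive_tool(commands=[{"tx": 0,"ty": 0,"tz": 45,"rx": 0,"ry": 0,"rz": 0,"fingers": 85},{"tx": 0,"ty": 0,"tz": 90,"rx": 0,"ry": 0,"rz": 0,"fingers": 85},{"tx": 0,"ty": 0,"tz": 120,"rx": 0,"ry": 0,"rz": 0,"fingers": 85},{"tx": 0,"ty": 0,"tz": 131,"rx": 0,"ry": 0,"rz": 0,"fingers": 85},{"tx": 0,"ty": 0,"tz": 131,"rx": 0,"ry": 0,"rz": 0,"fingers": 60},{"tx": 0,"ty": 0,"tz": 131,"rx": 0,"ry": 0,"rz": 0,"fingers": 30},{"tx": 0,"ty": 0,"tz": 131,"rx": 0,"ry": 0,"rz": 0,"fingers": 0},{"tx": 0,"ty": 0,"tz": 131,"rx": 0,"ry": 0,"rz": 0,"fingers": 0}])

```text
t: 6.05
tool_pos: [0.6884, 0.1089, 0.1723]
ee_rot: [3.141, -0.003, 0.288]
wrist_force: [0.0, 0.0, -0.0]
finger_gap: 0.0273
```

Request:
drive_tool(commands=[{"tx": 0,"ty": 0,"tz": 0,"rx": 0,"ry": 0,"rz": 0,"fingers": 0},{"tx": 0,"ty": 0,"tz": 0,"rx": 0,"ry": 0,"rz": 0,"fingers": 0},{"tx": 0,"ty": 0,"tz": 0,"rx": 0,"ry": 0,"rz": 0,"fingers": 0},{"tx": 0,"ty": 0,"tz": 0,"rx": 0,"ry": 0,"rz": 0,"fingers": 0},{"tx": 0,"ty": 0,"tz": 0,"rx": 0,"ry": 0,"rz": 0,"fingers": 0},{"tx": 0,"ty": 0,"tz": 0,"rx": 0,"ry": 0,"rz": 0,"fingers": 0},{"tx": 0,"ty": 0,"tz": 0,"rx": 0,"ry": 0,"rz": 0,"fingers": 0},{"tx": 0,"ty": 0,"tz": 0,"rx": 0,"ry": 0,"rz": 0,"fingers": 0}])

```text
t: 6.85
tool_pos: [0.6881, 0.1093, 0.1721]
ee_rot: [-3.141, -0.003, 0.288]
wrist_force: [-2.0, -0.1, 6.1]
finger_gap: 0.0202
```

```bash
python3 st.py
python3 - <<'E'
from h import *
shot('wrist','w5')
E
```

```text
6.85 stand mm [-103.3922  -24.4473  172.1309] rot [-3.1413 -0.0026  0.2876] F [-1.9792 -0.0503  6.1144] gap 0.020163691075198185 j [-0.3676  0.7774  0.3173  1.4376 -0.2699  0.967  -1.2656]
F stand 1.9123247813978335 -0.5128016612171994 6.114355777775315
```

View pics/w5.png

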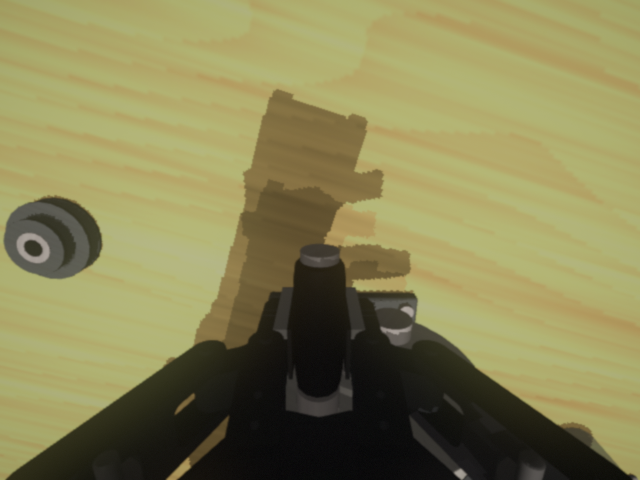

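```bash
cat > plan.py <<'E'
import numpy as np,sys
a0,da,n=float(sys.argv[1]),float(sys.argv[2]),int(sys.argv[3])
pos=lambda a:np.round(np.array([-45*np.sin(a),-45*np.cos(a)]),1)
for k in range(n):
    b=pos(a0+k*da);r=[pos(a0+k*da+da*i/8)-b for i in range(1,9)]
    print(k,round(a0+(k+1)*da,3),' '.join(f"({x:.1f},{z:.1f})" for x,z in r))
E
python3 plan.py .562 .4 16
```

```text
0 0.962 (-1.9,1.3) (-3.7,2.6) (-5.4,4.0) (-7.1,5.5) (-8.7,7.1) (-10.2,8.8) (-11.6,10.6) (-12.9,12.4)
1 1.362 (-1.3,1.8) (-2.4,3.8) (-3.4,5.8) (-4.4,7.8) (-5.2,9.9) (-6.0,12.0) (-6.6,14.2) (-7.1,16.4)
2 1.762 (-0.4,2.2) (-0.7,4.4) (-0.9,6.7) (-1.0,8.9) (-1.0,11.2) (-0.8,13.4) (-0.6,15.6) (-0.2,17.9)
3 2.162 (0.5,2.1) (1.1,4.3) (1.8,6.5) (2.6,8.6) (3.5,10.6) (4.5,12.6) (5.6,14.6) (6.8,16.5)
4 2.562 (1.3,1.8) (2.7,3.6) (4.2,5.3) (5.8,6.9) (7.4,8.4) (9.1,9.9) (10.9,11.3) (12.8,12.6)
5 2.962 (1.9,1.1) (3.8,2.2) (5.9,3.2) (7.9,4.1) (10.0,4.9) (12.2,5.6) (14.4,6.1) (16.6,6.6)
6 3.362 (2.2,0.3) (4.4,0.6) (6.7,0.7) (8.9,0.7) (11.2,0.6) (13.4,0.4) (15.6,0.0) (17.8,-0.4)
7 3.762 (2.2,-0.5) (4.4,-1.2) (6.5,-2.0) (8.6,-2.8) (10.6,-3.8) (12.6,-4.9) (14.5,-6.0) (16.4,-7.3)
8 4.162 (1.8,-1.3) (3.5,-2.8) (5.1,-4.3) (6.7,-5.9) (8.2,-7.6) (9.6,-9.4) (10.9,-11.2) (12.2,-13.1)
9 4.562 (1.1,-1.9) (2.1,-3.9) (3.0,-6.0) (3.9,-8.1) (4.6,-10.2) (5.2,-12.3) (5.7,-14.5) (6.1,-16.8)
10 4.962 (0.3,-2.2) (0.4,-4.4) (0.5,-6.7) (0.4,-8.9) (0.3,-11.2) (0.0,-13.4) (-0.4,-15.6) (-0.9,-17.8)
11 5.362 (-0.6,-2.2) (-1.3,-4.3) (-2.1,-6.4) (-3.1,-8.5) (-4.1,-10.5) (-5.2,-12.4) (-6.5,-14.3) (-7.8,-16.1)
12 5.762 (-1.4,-1.8) (-2.9,-3.5) (-4.4,-5.1) (-6.1,-6.6) (-7.8,-8.0) (-9.6,-9.4) (-11.5,-10.7) (-13.4,-11.8)
13 6.162 (-2.0,-1.1) (-4.0,-2.1) (-6.1,-2.9) (-8.2,-3.7) (-10.3,-4.4) (-12.5,-4.9) (-14.7,-5.3) (-17.0,-5.7)
14 6.562 (-2.2,-0.2) (-4.4,-0.3) (-6.7,-0.3) (-8.9,-0.2) (-11.2,0.1) (-13.4,0.4) (-15.6,0.9) (-17.8,1.4)
15 6.962 (-2.1,0.7) (-4.2,1.5) (-6.3,2.4) (-8.3,3.4) (-10.3,4.4) (-12.2,5.6) (-14.1,6.9) (-15.9,8.3)
```

Request:
drive_tool(commands=[{"tx": 0,"ty": -1.9,"tz": 1.3,"rx": 0,"ry": 0,"rz": 0,"fingers": 0},{"tx": 0,"ty": -3.7,"tz": 2.6,"rx": 0,"ry": 0,"rz": 0,"fingers": 0},{"tx": 0,"ty": -5.4,"tz": 4.0,"rx": 0,"ry": 0,"rz": 0,"fingers": 0},{"tx": 0,"ty": -7.1,"tz": 5.5,"rx": 0,"ry": 0,"rz": 0,"fingers": 0},{"tx": 0,"ty": -8.7,"tz": 7.1,"rx": 0,"ry": 0,"rz": 0,"fingers": 0},{"tx": 0,"ty": -10.2,"tz": 8.8,"rx": 0,"ry": 0,"rz": 0,"fingers": 0},{"tx": 0,"ty": -11.6,"tz": 10.6,"rx": 0,"ry": 0,"rz": 0,"fingers": 0},{"tx": 0,"ty": -12.9,"tz": 12.4,"rx": 0,"ry": 0,"rz": 0,"fingers": 0}])

```text
t: 7.7
tool_pos: [0.6847, 0.1212, 0.1597]
ee_rot: [3.141, -0.003, 0.287]
wrist_force: [-0.3, 0.7, 6.3]
finger_gap: 0.0203
```

```bash
cat > log.py <<'E'
from fit import *
import json,sys
th=[.5959,.0565,3.429];s=read_state();q=tostand(s['tool_pos'][None],th)[0]*1000
y,z=q[1],q[2]+19-150;a=np.arctan2(-y,z)
F=s['wrist_force'];c,n=np.cos(th[2]),np.sin(th[2]);fy,fz=-n*F[0]+c*F[1],F[2]
ft=-(fy*-np.cos(a)+fz*-np.sin(a)) # force on handle along +a
fr=-(fy*-np.sin(a)+fz*np.cos(a))
print('t %.2f a %.3f r %.1f x %.1f Ft %.2f Fr %.2f gap %.4f'%(s['t'],a%(2*np.pi),np.hypot(y,z),q[0],ft,fr,s['finger_gap']),s['ee_rot'])
open('log.txt','a').write(f"{s['t']} {a} {y} {z} {fy} {fz} {ft} {fr}\n")
E
python3 log.py
```

```text
t 7.70 a 0.911 r 46.7 x -103.5 Ft 4.53 Fr -4.50 gap 0.0203 [ 3.1413 -0.0028  0.2875]
```

Request:
drive_tool(commands=[{"tx": 0,"ty": -1.3,"tz": 1.8,"rx": 0,"ry": 0,"rz": 0,"fingers": 0},{"tx": 0,"ty": -2.4,"tz": 3.8,"rx": 0,"ry": 0,"rz": 0,"fingers": 0},{"tx": 0,"ty": -3.4,"tz": 5.8,"rx": 0,"ry": 0,"rz": 0,"fingers": 0},{"tx": 0,"ty": -4.4,"tz": 7.8,"rx": 0,"ry": 0,"rz": 0,"fingers": 0},{"tx": 0,"ty": -5.2,"tz": 9.9,"rx": 0,"ry": 0,"rz": 0,"fingers": 0},{"tx": 0,"ty": -6.0,"tz": 12.0,"rx": 0,"ry": 0,"rz": 0,"fingers": 0},{"tx": 0,"ty": -6.6,"tz": 14.2,"rx": 0,"ry": 0,"rz": 0,"fingers": 0},{"tx": 0,"ty": -7.1,"tz": 16.4,"rx": 0,"ry": 0,"rz": 0,"fingers": 0}])

```text
t: 8.5
tool_pos: [0.6827, 0.128, 0.1416]
ee_rot: [3.141, -0.002, 0.288]
wrist_force: [4.7, -0.7, 3.2]
finger_gap: 0.0202
```

```bash
python3 log.py
```

```text
t 8.50 a 1.335 r 45.2 x -103.5 Ft 3.55 Fr 1.17 gap 0.0202 [ 3.1409 -0.0022  0.2877]
```

Request:
drive_tool(commands=[{"tx": 0,"ty": -0.4,"tz": 2.2,"rx": 0,"ry": 0,"rz": 0,"fingers": 0},{"tx": 0,"ty": -0.7,"tz": 4.4,"rx": 0,"ry": 0,"rz": 0,"fingers": 0},{"tx": 0,"ty": -0.9,"tz": 6.7,"rx": 0,"ry": 0,"rz": 0,"fingers": 0},{"tx": 0,"ty": -1.0,"tz": 8.9,"rx": 0,"ry": 0,"rz": 0,"fingers": 0},{"tx": 0,"ty": -1.0,"tz": 11.2,"rx": 0,"ry": 0,"rz": 0,"fingers": 0},{"tx": 0,"ty": -0.8,"tz": 13.4,"rx": 0,"ry": 0,"rz": 0,"fingers": 0},{"tx": 0,"ty": -0.6,"tz": 15.6,"rx": 0,"ry": 0,"rz": 0,"fingers": 0},{"tx": 0,"ty": -0.2,"tz": 17.9,"rx": 0,"ry": 0,"rz": 0,"fingers": 0}])

```text
t: 9.3
tool_pos: [0.6829, 0.1272, 0.1239]
ee_rot: [3.14, -0.002, 0.287]
wrist_force: [6.4, -0.8, 3.9]
finger_gap: 0.0197
```

```bash
python3 log.py
```

```text
t 9.30 a 1.735 r 43.8 x -103.5 Ft 3.46 Fr 3.18 gap 0.0197 [ 3.1398 -0.0023  0.2873]
```

Request:
drive_tool(commands=[{"tx": 0,"ty": 0.5,"tz": 2.1,"rx": 0,"ry": 0,"rz": 0,"fingers": 0},{"tx": 0,"ty": 1.1,"tz": 4.3,"rx": 0,"ry": 0,"rz": 0,"fingers": 0},{"tx": 0,"ty": 1.8,"tz": 6.5,"rx": 0,"ry": 0,"rz": 0,"fingers": 0},{"tx": 0,"ty": 2.6,"tz": 8.6,"rx": 0,"ry": 0,"rz": 0,"fingers": 0},{"tx": 0,"ty": 3.5,"tz": 10.6,"rx": 0,"ry": 0,"rz": 0,"fingers": 0},{"tx": 0,"ty": 4.5,"tz": 12.6,"rx": 0,"ry": 0,"rz": 0,"fingers": 0},{"tx": 0,"ty": 5.6,"tz": 14.6,"rx": 0,"ry": 0,"rz": 0,"fingers": 0},{"tx": 0,"ty": 6.8,"tz": 16.5,"rx": 0,"ry": 0,"rz": 0,"fingers": 0}])

```text
t: 10.1
tool_pos: [0.685, 0.1199, 0.1077]
ee_rot: [3.139, -0.002, 0.287]
wrist_force: [4.1, -2.6, 5.5]
finger_gap: 0.0203
```

```bash
python3 log.py
```

```text
t 10.10 a 2.150 r 42.5 x -103.4 Ft 2.60 Fr 6.09 gap 0.0203 [ 3.1389 -0.0024  0.2869]
```

Request:
drive_tool(commands=[{"tx": 0,"ty": 1.3,"tz": 1.8,"rx": 0,"ry": 0,"rz": 0,"fingers": 0},{"tx": 0,"ty": 2.7,"tz": 3.6,"rx": 0,"ry": 0,"rz": 0,"fingers": 0},{"tx": 0,"ty": 4.2,"tz": 5.3,"rx": 0,"ry": 0,"rz": 0,"fingers": 0},{"tx": 0,"ty": 5.8,"tz": 6.9,"rx": 0,"ry": 0,"rz": 0,"fingers": 0},{"tx": 0,"ty": 7.4,"tz": 8.4,"rx": 0,"ry": 0,"rz": 0,"fingers": 0},{"tx": 0,"ty": 9.1,"tz": 9.9,"rx": 0,"ry": 0,"rz": 0,"fingers": 0},{"tx": 0,"ty": 10.9,"tz": 11.3,"rx": 0,"ry": 0,"rz": 0,"fingers": 0},{"tx": 0,"ty": 12.8,"tz": 12.6,"rx": 0,"ry": 0,"rz": 0,"fingers": 0}])

```text
t: 10.9
tool_pos: [0.6885, 0.1075, 0.096]
ee_rot: [3.139, -0.002, 0.287]
wrist_force: [3.2, -2.7, 10.0]
finger_gap: 0.0197
```

```bash
python3 log.py
```

```text
t 10.90 a 2.567 r 41.7 x -103.3 Ft 2.55 Fr 10.29 gap 0.0197 [ 3.139  -0.0023  0.2869]
```

Request:
drive_tool(commands=[{"tx": 0,"ty": 1.9,"tz": 1.1,"rx": 0,"ry": 0,"rz": 0,"fingers": 0},{"tx": 0,"ty": 3.8,"tz": 2.2,"rx": 0,"ry": 0,"rz": 0,"fingers": 0},{"tx": 0,"ty": 5.9,"tz": 3.2,"rx": 0,"ry": 0,"rz": 0,"fingers": 0},{"tx": 0,"ty": 7.9,"tz": 4.1,"rx": 0,"ry": 0,"rz": 0,"fingers": 0},{"tx": 0,"ty": 10.0,"tz": 4.9,"rx": 0,"ry": 0,"rz": 0,"fingers": 0},{"tx": 0,"ty": 12.2,"tz": 5.6,"rx": 0,"ry": 0,"rz": 0,"fingers": 0},{"tx": 0,"ty": 14.4,"tz": 6.1,"rx": 0,"ry": 0,"rz": 0,"fingers": 0},{"tx": 0,"ty": 16.6,"tz": 6.6,"rx": 0,"ry": 0,"rz": 0,"fingers": 0}])

```text
t: 11.7
tool_pos: [0.6926, 0.0933, 0.0904]
ee_rot: [3.142, -0.002, 0.287]
wrist_force: [-0.1, 0.7, 17.0]
finger_gap: 0.0197
```

```bash
python3 log.py; python3 -c "
from h import *
s,p,d=shot('side','s6')
cv2.imwrite('pics/s6c.png',cv2.convertScaleAbs(cv2.resize(p[130:280,260:420],None,fx=4,fy=4,interpolation=3),alpha=1.8))"
```

```text
t 11.70 a 2.951 r 41.4 x -103.2 Ft 3.94 Fr 16.54 gap 0.0197 [ 3.1416 -0.002   0.2875]
```

View pics/s6c.png

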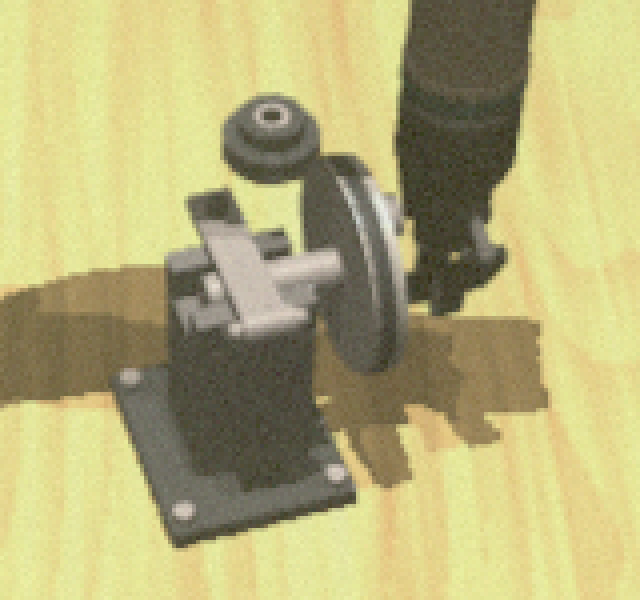

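The wheel turns and the strap stays flat, but a 16 N radial load shows my circle sits about 3 mm low. I blend in a correction while going on.

Request:
drive_tool(commands=[{"tx": 0,"ty": 2.2,"tz": -0.4,"rx": 0,"ry": 0,"rz": 0,"fingers": 0},{"tx": 0,"ty": 4.4,"tz": -0.9,"rx": 0,"ry": 0,"rz": 0,"fingers": 0},{"tx": 0,"ty": 6.7,"tz": -1.5,"rx": 0,"ry": 0,"rz": 0,"fingers": 0},{"tx": 0,"ty": 8.9,"tz": -2.3,"rx": 0,"ry": 0,"rz": 0,"fingers": 0},{"tx": 0,"ty": 11.2,"tz": -2.4,"rx": 0,"ry": 0,"rz": 0,"fingers": 0},{"tx": 0,"ty": 13.4,"tz": -2.6,"rx": 0,"ry": 0,"rz": 0,"fingers": 0},{"tx": 0,"ty": 15.6,"tz": -3.0,"rx": 0,"ry": 0,"rz": 0,"fingers": 0},{"tx": 0,"ty": 17.8,"tz": -3.4,"rx": 0,"ry": 0,"rz": 0,"fingers": 0}])

```text
t: 12.55
tool_pos: [0.6963, 0.0798, 0.0901]
ee_rot: [-3.137, 0.0, 0.289]
wrist_force: [3.8, 5.3, -1.6]
finger_gap: 0.0202
```

```bash
python3 log.py
```

```text
t 12.55 a 3.289 r 41.3 x -102.9 Ft 4.19 Fr -0.97 gap 0.0202 [-3.1374  0.0002  0.2892]
```

Request:
drive_tool(commands=[{"tx": 0,"ty": 2.2,"tz": -0.5,"rx": 0,"ry": 0,"rz": 0,"fingers": 0},{"tx": 0,"ty": 4.4,"tz": -1.2,"rx": 0,"ry": 0,"rz": 0,"fingers": 0},{"tx": 0,"ty": 6.5,"tz": -2.0,"rx": 0,"ry": 0,"rz": 0,"fingers": 0},{"tx": 0,"ty": 8.6,"tz": -2.8,"rx": 0,"ry": 0,"rz": 0,"fingers": 0},{"tx": 0,"ty": 10.6,"tz": -3.8,"rx": 0,"ry": 0,"rz": 0,"fingers": 0},{"tx": 0,"ty": 12.6,"tz": -4.9,"rx": 0,"ry": 0,"rz": 0,"fingers": 0},{"tx": 0,"ty": 14.5,"tz": -6.0,"rx": 0,"ry": 0,"rz": 0,"fingers": 0},{"tx": 0,"ty": 16.4,"tz": -7.3,"rx": 0,"ry": 0,"rz": 0,"fingers": 0}])

```text
t: 13.35
tool_pos: [0.7011, 0.0632, 0.0962]
ee_rot: [-3.139, 0.001, 0.289]
wrist_force: [7.3, 4.0, -8.1]
finger_gap: 0.02
```

```bash
python3 log.py
```

```text
t 13.35 a 3.733 r 42.0 x -102.8 Ft 5.97 Fr -5.72 gap 0.0200 [-3.1388  0.0007  0.289 ]
```

Request:
drive_tool(commands=[{"tx": 0,"ty": 1.8,"tz": -1.3,"rx": 0,"ry": 0,"rz": 0,"fingers": 0},{"tx": 0,"ty": 3.5,"tz": -2.8,"rx": 0,"ry": 0,"rz": 0,"fingers": 0},{"tx": 0,"ty": 5.1,"tz": -4.3,"rx": 0,"ry": 0,"rz": 0,"fingers": 0},{"tx": 0,"ty": 6.7,"tz": -5.9,"rx": 0,"ry": 0,"rz": 0,"fingers": 0},{"tx": 0,"ty": 8.2,"tz": -7.6,"rx": 0,"ry": 0,"rz": 0,"fingers": 0},{"tx": 0,"ty": 9.6,"tz": -9.4,"rx": 0,"ry": 0,"rz": 0,"fingers": 0},{"tx": 0,"ty": 10.9,"tz": -11.2,"rx": 0,"ry": 0,"rz": 0,"fingers": 0},{"tx": 0,"ty": 12.2,"tz": -13.1,"rx": 0,"ry": 0,"rz": 0,"fingers": 0}])

```text
t: 14.15
tool_pos: [0.7049, 0.0497, 0.1091]
ee_rot: [-3.141, 0.001, 0.288]
wrist_force: [8.4, 2.1, -8.4]
finger_gap: 0.0201
```

```bash
python3 log.py
```

```text
t 14.15 a 4.183 r 43.3 x -102.6 Ft 7.10 Fr -4.57 gap 0.0201 [-3.141   0.0008  0.2882]
```

Request:
drive_tool(commands=[{"tx": 0,"ty": 1.1,"tz": -1.9,"rx": 0,"ry": 0,"rz": 0,"fingers": 0},{"tx": 0,"ty": 2.1,"tz": -3.9,"rx": 0,"ry": 0,"rz": 0,"fingers": 0},{"tx": 0,"ty": 3.0,"tz": -6.0,"rx": 0,"ry": 0,"rz": 0,"fingers": 0},{"tx": 0,"ty": 3.9,"tz": -8.1,"rx": 0,"ry": 0,"rz": 0,"fingers": 0},{"tx": 0,"ty": 4.6,"tz": -10.2,"rx": 0,"ry": 0,"rz": 0,"fingers": 0},{"tx": 0,"ty": 5.2,"tz": -12.3,"rx": 0,"ry": 0,"rz": 0,"fingers": 0},{"tx": 0,"ty": 5.7,"tz": -14.5,"rx": 0,"ry": 0,"rz": 0,"fingers": 0},{"tx": 0,"ty": 6.1,"tz": -16.8,"rx": 0,"ry": 0,"rz": 0,"fingers": 0}])

```text
t: 14.95
tool_pos: [0.7069, 0.0428, 0.126]
ee_rot: [3.141, 0.001, 0.288]
wrist_force: [8.7, -1.2, -8.4]
finger_gap: 0.0203
```

```bash
python3 log.py
```

```text
t 14.95 a 4.602 r 44.9 x -102.6 Ft 7.97 Fr -4.49 gap 0.0203 [3.1407 0.0006 0.2877]
```

Request:
drive_tool(commands=[{"tx": 0,"ty": 0.3,"tz": -2.2,"rx": 0,"ry": 0,"rz": 0,"fingers": 0},{"tx": 0,"ty": 0.4,"tz": -4.4,"rx": 0,"ry": 0,"rz": 0,"fingers": 0},{"tx": 0,"ty": 0.5,"tz": -6.7,"rx": 0,"ry": 0,"rz": 0,"fingers": 0},{"tx": 0,"ty": 0.4,"tz": -8.9,"rx": 0,"ry": 0,"rz": 0,"fingers": 0},{"tx": 0,"ty": 0.3,"tz": -11.2,"rx": 0,"ry": 0,"rz": 0,"fingers": 0},{"tx": 0,"ty": 0.0,"tz": -13.4,"rx": 0,"ry": 0,"rz": 0,"fingers": 0},{"tx": 0,"ty": -0.4,"tz": -15.6,"rx": 0,"ry": 0,"rz": 0,"fingers": 0},{"tx": 0,"ty": -0.9,"tz": -17.8,"rx": 0,"ry": 0,"rz": 0,"fingers": 0}])

```text
t: 15.75
tool_pos: [0.7069, 0.0429, 0.144]
ee_rot: [3.14, 0.001, 0.287]
wrist_force: [7.9, -1.7, -8.6]
finger_gap: 0.0204
```

```bash
python3 log.py
```

```text
t 15.75 a 4.996 r 46.4 x -102.5 Ft 9.39 Fr -1.34 gap 0.0204 [3.1396 0.0005 0.2873]
```

Request:
drive_tool(commands=[{"tx": 0,"ty": -0.6,"tz": -2.2,"rx": 0,"ry": 0,"rz": 0,"fingers": 0},{"tx": 0,"ty": -1.3,"tz": -4.3,"rx": 0,"ry": 0,"rz": 0,"fingers": 0},{"tx": 0,"ty": -2.1,"tz": -6.4,"rx": 0,"ry": 0,"rz": 0,"fingers": 0},{"tx": 0,"ty": -3.1,"tz": -8.5,"rx": 0,"ry": 0,"rz": 0,"fingers": 0},{"tx": 0,"ty": -4.1,"tz": -10.5,"rx": 0,"ry": 0,"rz": 0,"fingers": 0},{"tx": 0,"ty": -5.2,"tz": -12.4,"rx": 0,"ry": 0,"rz": 0,"fingers": 0},{"tx": 0,"ty": -6.5,"tz": -14.3,"rx": 0,"ry": 0,"rz": 0,"fingers": 0},{"tx": 0,"ty": -7.8,"tz": -16.1,"rx": 0,"ry": 0,"rz": 0,"fingers": 0}])

```text
t: 16.55
tool_pos: [0.705, 0.0495, 0.1603]
ee_rot: [3.138, 0.0, 0.287]
wrist_force: [8.1, -3.0, -7.3]
finger_gap: 0.0201
```

```bash
python3 log.py
```

```text
t 16.55 a 5.373 r 47.7 x -102.6 Ft 9.00 Fr 0.40 gap 0.0201 [3.1383 0.0002 0.2869]
```

Request:
drive_tool(commands=[{"tx": 0,"ty": -1.4,"tz": -1.8,"rx": 0,"ry": 0,"rz": 0,"fingers": 0},{"tx": 0,"ty": -2.9,"tz": -3.5,"rx": 0,"ry": 0,"rz": 0,"fingers": 0},{"tx": 0,"ty": -4.4,"tz": -5.1,"rx": 0,"ry": 0,"rz": 0,"fingers": 0},{"tx": 0,"ty": -6.1,"tz": -6.6,"rx": 0,"ry": 0,"rz": 0,"fingers": 0},{"tx": 0,"ty": -7.8,"tz": -8.0,"rx": 0,"ry": 0,"rz": 0,"fingers": 0},{"tx": 0,"ty": -9.6,"tz": -9.4,"rx": 0,"ry": 0,"rz": 0,"fingers": 0},{"tx": 0,"ty": -11.5,"tz": -10.7,"rx": 0,"ry": 0,"rz": 0,"fingers": 0},{"tx": 0,"ty": -13.4,"tz": -11.8,"rx": 0,"ry": 0,"rz": 0,"fingers": 0}])

```text
t: 17.35
tool_pos: [0.7016, 0.0614, 0.1724]
ee_rot: [3.137, -0.0, 0.286]
wrist_force: [9.5, -3.9, -6.9]
finger_gap: 0.0201
```

```bash
python3 log.py
```

```text
t 17.35 a 5.735 r 48.5 x -102.7 Ft 9.09 Fr 2.55 gap 0.0201 [ 3.1369 -0.0004  0.2864]
```

Request:
drive_tool(commands=[{"tx": 0,"ty": -2.0,"tz": -1.1,"rx": 0,"ry": 0,"rz": 0,"fingers": 0},{"tx": 0,"ty": -4.0,"tz": -2.1,"rx": 0,"ry": 0,"rz": 0,"fingers": 0},{"tx": 0,"ty": -6.1,"tz": -2.9,"rx": 0,"ry": 0,"rz": 0,"fingers": 0},{"tx": 0,"ty": -8.2,"tz": -3.7,"rx": 0,"ry": 0,"rz": 0,"fingers": 0},{"tx": 0,"ty": -10.3,"tz": -4.4,"rx": 0,"ry": 0,"rz": 0,"fingers": 0},{"tx": 0,"ty": -12.5,"tz": -4.9,"rx": 0,"ry": 0,"rz": 0,"fingers": 0},{"tx": 0,"ty": -14.7,"tz": -5.3,"rx": 0,"ry": 0,"rz": 0,"fingers": 0},{"tx": 0,"ty": -17.0,"tz": -5.7,"rx": 0,"ry": 0,"rz": 0,"fingers": 0}])

```text
t: 18.15
tool_pos: [0.6974, 0.0764, 0.1789]
ee_rot: [3.135, -0.001, 0.286]
wrist_force: [9.3, -5.8, -3.2]
finger_gap: 0.0201
```

```bash
python3 log.py
```

```text
t 18.15 a 6.083 r 48.8 x -102.9 Ft 8.68 Fr 1.49 gap 0.0201 [ 3.1351 -0.0013  0.2856]
```

Request:
drive_tool(commands=[{"tx": 0,"ty": -2.2,"tz": -0.2,"rx": 0,"ry": 0,"rz": 0,"fingers": 0},{"tx": 0,"ty": -4.4,"tz": -0.3,"rx": 0,"ry": 0,"rz": 0,"fingers": 0},{"tx": 0,"ty": -6.7,"tz": -0.3,"rx": 0,"ry": 0,"rz": 0,"fingers": 0},{"tx": 0,"ty": -8.9,"tz": -0.2,"rx": 0,"ry": 0,"rz": 0,"fingers": 0},{"tx": 0,"ty": -11.2,"tz": 0.1,"rx": 0,"ry": 0,"rz": 0,"fingers": 0},{"tx": 0,"ty": -13.4,"tz": 0.4,"rx": 0,"ry": 0,"rz": 0,"fingers": 0},{"tx": 0,"ty": -15.6,"tz": 0.9,"rx": 0,"ry": 0,"rz": 0,"fingers": 0},{"tx": 0,"ty": -17.8,"tz": 1.4,"rx": 0,"ry": 0,"rz": 0,"fingers": 0}])

```text
t: 18.95
tool_pos: [0.6925, 0.0935, 0.1789]
ee_rot: [3.135, -0.002, 0.286]
wrist_force: [6.7, -5.1, 3.6]
finger_gap: 0.0202
```

```bash
python3 log.py
cat > an.py <<'E'
from fit import *
L=np.loadtxt('log.txt');y,z,fy,fz=L[:,2],L[:,3],L[:,4],L[:,5]
for dz in (0,3.3):
    a=np.arctan2(-y,z-dz)
    ft=fy*np.cos(a)+fz*np.sin(a);fr=fy*np.sin(a)-fz*np.cos(a)
    T=ft*.045
    for mu in (0,1):
        A=np.stack([np.ones_like(a),-np.sin(a),-np.cos(a)]+([fr] if mu else []),1)
        x,_,_,_=np.linalg.lstsq(A,T,rcond=None);c=np.arctan2(x[2],x[1])
        print('dz',dz,'drag',x[0],'M',np.hypot(x[1],x[2]),'c',c,'down at a=',(np.pi-c)%(2*np.pi),'res',np.std(T-A@x),x[3:])
    print((T-A@x)/.045)
E
python3 an.py
```

```text
t 18.95 a 0.167 r 48.6 x -103.1 Ft 7.31 Fr -2.39 gap 0.0202 [ 3.1354 -0.0022  0.2855]
dz 0 drag 0.26589685285262943 M 0.1485455882192269 c -0.6222169950189611 down at a= 3.7638096486087544 res 0.013395109898350393 []
dz 0 drag 0.26450356447346124 M 0.15320114844692456 c -0.6235829379010901 down at a= 3.765175591490883 res 0.012117644325405451 [0.0011]
[-0.2732 -0.1367  0.5509 -0.0269 -0.4122  0.1159 -0.1013  0.3455 -0.0444
 -0.325   0.3372 -0.2921  0.0106  0.2652 -0.0135]
dz 3.3 drag 0.2633311724458329 M 0.1531530384635811 c -0.6690183839000978 down at a= 3.810611037489891 res 0.013239609735052707 []
dz 3.3 drag 0.26304226790585056 M 0.15433151072435844 c -0.6686318461563934 down at a= 3.8102244997461865 res 0.013163416710187009 [0.0003]
[-0.0232 -0.0913  0.4641 -0.2365 -0.5722  0.321   0.0818  0.3257 -0.0623
 -0.4519  0.3605 -0.2611  0.0606  0.1949 -0.1102]
```

Fit: drag 0.263 N m and core moment 0.154 N m, both as specified, with heavy side down at a ≈ 3.81. I go back in reverse, feeling the force again as an independent check.

```bash
python3 plan.py 6.562 -.4 7
```

```text
0 6.162 (2.2,-0.5) (4.4,-1.0) (6.6,-1.3) (8.9,-1.6) (11.1,-1.7) (13.4,-1.7) (15.6,-1.6) (17.8,-1.4)
1 5.762 (2.3,0.4) (4.5,0.8) (6.7,1.3) (8.8,2.0) (10.9,2.8) (13.0,3.6) (15.0,4.6) (17.0,5.7)
2 5.362 (1.9,1.1) (3.8,2.4) (5.6,3.8) (7.3,5.2) (9.0,6.7) (10.5,8.3) (12.0,10.0) (13.4,11.8)
3 4.962 (1.3,1.8) (2.6,3.7) (3.7,5.6) (4.7,7.6) (5.7,9.7) (6.5,11.8) (7.2,13.9) (7.8,16.1)
4 4.562 (0.5,2.2) (0.9,4.4) (1.2,6.6) (1.3,8.9) (1.4,11.1) (1.3,13.4) (1.2,15.6) (0.9,17.8)
5 4.162 (-0.4,2.3) (-0.9,4.5) (-1.5,6.6) (-2.2,8.7) (-3.1,10.8) (-4.0,12.9) (-5.0,14.9) (-6.1,16.8)
6 3.762 (-1.3,1.9) (-2.6,3.7) (-4.0,5.5) (-5.5,7.2) (-7.1,8.8) (-8.7,10.3) (-10.4,11.8) (-12.2,13.1)
```

Request:
drive_tool(commands=[{"tx": 0,"ty": 2.2,"tz": -0.5,"rx": 0,"ry": 0,"rz": 0,"fingers": 0},{"tx": 0,"ty": 4.4,"tz": -1.0,"rx": 0,"ry": 0,"rz": 0,"fingers": 0},{"tx": 0,"ty": 6.6,"tz": -1.3,"rx": 0,"ry": 0,"rz": 0,"fingers": 0},{"tx": 0,"ty": 8.9,"tz": -1.6,"rx": 0,"ry": 0,"rz": 0,"fingers": 0},{"tx": 0,"ty": 11.1,"tz": -1.7,"rx": 0,"ry": 0,"rz": 0,"fingers": 0},{"tx": 0,"ty": 13.4,"tz": -1.7,"rx": 0,"ry": 0,"rz": 0,"fingers": 0},{"tx": 0,"ty": 15.6,"tz": -1.6,"rx": 0,"ry": 0,"rz": 0,"fingers": 0},{"tx": 0,"ty": 17.8,"tz": -1.4,"rx": 0,"ry": 0,"rz": 0,"fingers": 0}])

```text
t: 19.75
tool_pos: [0.6953, 0.0837, 0.1797]
ee_rot: [-3.138, -0.0, 0.289]
wrist_force: [2.9, 4.3, 4.4]
finger_gap: 0.02
```

```bash
python3 log.py
```

```text
t 19.75 a 6.239 r 48.7 x -103.0 Ft -3.44 Fr -4.28 gap 0.0200 [-3.1378 -0.0002  0.2894]
```

Request:
drive_tool(commands=[{"tx": 0,"ty": 2.3,"tz": 0.4,"rx": 0,"ry": 0,"rz": 0,"fingers": 0},{"tx": 0,"ty": 4.5,"tz": 0.8,"rx": 0,"ry": 0,"rz": 0,"fingers": 0},{"tx": 0,"ty": 6.7,"tz": 1.3,"rx": 0,"ry": 0,"rz": 0,"fingers": 0},{"tx": 0,"ty": 8.8,"tz": 2.0,"rx": 0,"ry": 0,"rz": 0,"fingers": 0},{"tx": 0,"ty": 10.9,"tz": 2.8,"rx": 0,"ry": 0,"rz": 0,"fingers": 0},{"tx": 0,"ty": 13.0,"tz": 3.6,"rx": 0,"ry": 0,"rz": 0,"fingers": 0},{"tx": 0,"ty": 15.0,"tz": 4.6,"rx": 0,"ry": 0,"rz": 0,"fingers": 0},{"tx": 0,"ty": 17.0,"tz": 5.7,"rx": 0,"ry": 0,"rz": 0,"fingers": 0}])

```text
t: 20.55
tool_pos: [0.7009, 0.064, 0.174]
ee_rot: [3.141, -0.001, 0.288]
wrist_force: [4.5, 3.1, 2.9]
finger_gap: 0.0203
```

```bash
python3 log.py
```

```text
t 20.55 a 5.800 r 48.6 x -102.8 Ft -2.82 Fr -1.78 gap 0.0203 [ 3.1412 -0.0005  0.2876]
```

Request:
drive_tool(commands=[{"tx": 0,"ty": 1.9,"tz": 1.1,"rx": 0,"ry": 0,"rz": 0,"fingers": 0},{"tx": 0,"ty": 3.8,"tz": 2.4,"rx": 0,"ry": 0,"rz": 0,"fingers": 0},{"tx": 0,"ty": 5.6,"tz": 3.8,"rx": 0,"ry": 0,"rz": 0,"fingers": 0},{"tx": 0,"ty": 7.3,"tz": 5.2,"rx": 0,"ry": 0,"rz": 0,"fingers": 0},{"tx": 0,"ty": 9.0,"tz": 6.7,"rx": 0,"ry": 0,"rz": 0,"fingers": 0},{"tx": 0,"ty": 10.5,"tz": 8.3,"rx": 0,"ry": 0,"rz": 0,"fingers": 0},{"tx": 0,"ty": 12.0,"tz": 10.0,"rx": 0,"ry": 0,"rz": 0,"fingers": 0},{"tx": 0,"ty": 13.4,"tz": 11.8,"rx": 0,"ry": 0,"rz": 0,"fingers": 0}])

```text
t: 21.35
tool_pos: [0.7046, 0.0509, 0.1622]
ee_rot: [3.141, -0.0, 0.288]
wrist_force: [4.5, 2.6, 3.0]
finger_gap: 0.0204
```

```bash
python3 log.py
```

```text
t 21.35 a 5.423 r 47.8 x -102.7 Ft -3.05 Fr -1.08 gap 0.0204 [ 3.1408 -0.0004  0.2875]
```

Request:
drive_tool(commands=[{"tx": 0,"ty": 1.3,"tz": 1.8,"rx": 0,"ry": 0,"rz": 0,"fingers": 0},{"tx": 0,"ty": 2.6,"tz": 3.7,"rx": 0,"ry": 0,"rz": 0,"fingers": 0},{"tx": 0,"ty": 3.7,"tz": 5.6,"rx": 0,"ry": 0,"rz": 0,"fingers": 0},{"tx": 0,"ty": 4.7,"tz": 7.6,"rx": 0,"ry": 0,"rz": 0,"fingers": 0},{"tx": 0,"ty": 5.7,"tz": 9.7,"rx": 0,"ry": 0,"rz": 0,"fingers": 0},{"tx": 0,"ty": 6.5,"tz": 11.8,"rx": 0,"ry": 0,"rz": 0,"fingers": 0},{"tx": 0,"ty": 7.2,"tz": 13.9,"rx": 0,"ry": 0,"rz": 0,"fingers": 0},{"tx": 0,"ty": 7.8,"tz": 16.1,"rx": 0,"ry": 0,"rz": 0,"fingers": 0}])

```text
t: 22.15
tool_pos: [0.7068, 0.0434, 0.1463]
ee_rot: [3.141, -0.0, 0.287]
wrist_force: [6.4, 0.1, 3.4]
finger_gap: 0.0201
```

```bash
python3 log.py
```

```text
t 22.15 a 5.047 r 46.6 x -102.6 Ft -2.67 Fr -2.74 gap 0.0201 [ 3.1407 -0.0003  0.2875]
```

Request:
drive_tool(commands=[{"tx": 0,"ty": 0.5,"tz": 2.2,"rx": 0,"ry": 0,"rz": 0,"fingers": 0},{"tx": 0,"ty": 0.9,"tz": 4.4,"rx": 0,"ry": 0,"rz": 0,"fingers": 0},{"tx": 0,"ty": 1.2,"tz": 6.6,"rx": 0,"ry": 0,"rz": 0,"fingers": 0},{"tx": 0,"ty": 1.3,"tz": 8.9,"rx": 0,"ry": 0,"rz": 0,"fingers": 0},{"tx": 0,"ty": 1.4,"tz": 11.1,"rx": 0,"ry": 0,"rz": 0,"fingers": 0},{"tx": 0,"ty": 1.3,"tz": 13.4,"rx": 0,"ry": 0,"rz": 0,"fingers": 0},{"tx": 0,"ty": 1.2,"tz": 15.6,"rx": 0,"ry": 0,"rz": 0,"fingers": 0},{"tx": 0,"ty": 0.9,"tz": 17.8,"rx": 0,"ry": 0,"rz": 0,"fingers": 0}])

```text
t: 22.95
tool_pos: [0.707, 0.0423, 0.1285]
ee_rot: [3.141, -0.0, 0.287]
wrist_force: [4.7, -0.4, 4.0]
finger_gap: 0.0202
```

```bash
python3 log.py
```

```text
t 22.95 a 4.658 r 45.2 x -102.6 Ft -4.11 Fr -1.45 gap 0.0202 [ 3.1405 -0.0003  0.2874]
```

Request:
drive_tool(commands=[{"tx": 0,"ty": -0.4,"tz": 2.3,"rx": 0,"ry": 0,"rz": 0,"fingers": 0},{"tx": 0,"ty": -0.9,"tz": 4.5,"rx": 0,"ry": 0,"rz": 0,"fingers": 0},{"tx": 0,"ty": -1.5,"tz": 6.6,"rx": 0,"ry": 0,"rz": 0,"fingers": 0},{"tx": 0,"ty": -2.2,"tz": 8.7,"rx": 0,"ry": 0,"rz": 0,"fingers": 0},{"tx": 0,"ty": -3.1,"tz": 10.8,"rx": 0,"ry": 0,"rz": 0,"fingers": 0},{"tx": 0,"ty": -4.0,"tz": 12.9,"rx": 0,"ry": 0,"rz": 0,"fingers": 0},{"tx": 0,"ty": -5.0,"tz": 14.9,"rx": 0,"ry": 0,"rz": 0,"fingers": 0},{"tx": 0,"ty": -6.1,"tz": 16.8,"rx": 0,"ry": 0,"rz": 0,"fingers": 0}])

```text
t: 23.75
tool_pos: [0.7055, 0.0479, 0.1119]
ee_rot: [3.14, -0.001, 0.287]
wrist_force: [4.7, -0.9, 4.2]
finger_gap: 0.0201
```

```bash
python3 log.py
cat > an2.py <<'E'
from fit import *
L=np.loadtxt('log.txt');y,z,fy,fz=L[:,2],L[:,3],L[:,4],L[:,5]
d=np.where(L[:,0]<19.2,1,-1)
for dz in (2.3,3.3,4.3):
    a=np.arctan2(-y,z-dz);ft=fy*np.cos(a)+fz*np.sin(a);T=ft*.045
    for nm,k in (('all',d!=0),('fwd',d>0),('rev',d<0)):
        A=np.stack([d,-np.sin(a),-np.cos(a)],1)[k]
        x=np.linalg.lstsq(A,T[k],rcond=None)[0];c=np.arctan2(x[2],x[1])
        print(dz,nm,'drag %.3f M %.3f down at %.3f res %.4f'%(x[0],np.hypot(x[1],x[2]),(np.pi-c)%6.2832,np.std(T[k]-A@x)))
E
python3 an2.py
```

```text
t 23.75 a 4.260 r 43.7 x -102.6 Ft -4.74 Fr -0.14 gap 0.0201 [ 3.14   -0.0006  0.2872]
2.3 all drag 0.267 M 0.148 down at 3.827 res 0.0136
2.3 fwd drag 0.264 M 0.152 down at 3.797 res 0.0129
2.3 rev drag 0.247 M 0.120 down at 3.962 res 0.0102
3.3 all drag 0.266 M 0.149 down at 3.836 res 0.0136
3.3 fwd drag 0.263 M 0.153 down at 3.811 res 0.0132
3.3 rev drag 0.244 M 0.116 down at 3.961 res 0.0098
4.3 all drag 0.266 M 0.150 down at 3.846 res 0.0141
4.3 fwd drag 0.263 M 0.154 down at 3.825 res 0.0139
4.3 rev drag 0.241 M 0.111 down at 3.960 res 0.0094
```

```bash
python3 plan.py 4.162 -.4 1; python3 plan.py 4.162 -.35 1
```

```text
0 3.762 (-1.3,1.9) (-2.6,3.7) (-4.0,5.5) (-5.5,7.2) (-7.1,8.8) (-8.7,10.3) (-10.4,11.8) (-12.2,13.1)
0 3.812 (-1.1,1.7) (-2.2,3.3) (-3.5,4.9) (-4.7,6.4) (-6.1,7.8) (-7.5,9.2) (-8.9,10.5) (-10.4,11.8)
```

Request:
drive_tool(commands=[{"tx": 0,"ty": -1.1,"tz": 1.7,"rx": 0,"ry": 0,"rz": 0,"fingers": 0},{"tx": 0,"ty": -2.2,"tz": 3.3,"rx": 0,"ry": 0,"rz": 0,"fingers": 0},{"tx": 0,"ty": -3.5,"tz": 4.9,"rx": 0,"ry": 0,"rz": 0,"fingers": 0},{"tx": 0,"ty": -4.7,"tz": 6.4,"rx": 0,"ry": 0,"rz": 0,"fingers": 0},{"tx": 0,"ty": -6.1,"tz": 7.8,"rx": 0,"ry": 0,"rz": 0,"fingers": 0},{"tx": 0,"ty": -7.5,"tz": 9.2,"rx": 0,"ry": 0,"rz": 0,"fingers": 0},{"tx": 0,"ty": -8.9,"tz": 10.5,"rx": 0,"ry": 0,"rz": 0,"fingers": 0},{"tx": 0,"ty": -10.4,"tz": 11.8,"rx": 0,"ry": 0,"rz": 0,"fingers": 0}])

```text
t: 24.55
tool_pos: [0.7029, 0.0571, 0.1005]
ee_rot: [3.139, -0.001, 0.287]
wrist_force: [5.5, -2.7, 5.4]
finger_gap: 0.0201
```

```bash
python3 log.py;python3 an2.py
```

```text
t 24.55 a 3.915 r 42.6 x -102.7 Ft -6.71 Fr 0.97 gap 0.0201 [ 3.1389 -0.0011  0.2869]
2.3 all drag 0.268 M 0.149 down at 3.853 res 0.0150
2.3 fwd drag 0.264 M 0.152 down at 3.797 res 0.0129
2.3 rev drag 0.278 M 0.157 down at 3.929 res 0.0133
3.3 all drag 0.268 M 0.150 down at 3.860 res 0.0147
3.3 fwd drag 0.263 M 0.153 down at 3.811 res 0.0132
3.3 rev drag 0.275 M 0.153 down at 3.924 res 0.0133
4.3 all drag 0.267 M 0.151 down at 3.867 res 0.0147
4.3 fwd drag 0.263 M 0.154 down at 3.825 res 0.0139
4.3 rev drag 0.272 M 0.150 down at 3.920 res 0.0133
```

Request:
drive_tool(commands=[{"tx": 0,"ty": 0,"tz": 0,"rx": 0,"ry": 0,"rz": 0,"fingers": 0},{"tx": 0,"ty": 0,"tz": 0,"rx": 0,"ry": 0,"rz": 0,"fingers": 0},{"tx": 0,"ty": 0,"tz": 0,"rx": 0,"ry": 0,"rz": 0,"fingers": 0},{"tx": 0,"ty": 0,"tz": 0,"rx": 0,"ry": 0,"rz": 0,"fingers": 0},{"tx": 0,"ty": 0,"tz": 0,"rx": 0,"ry": 0,"rz": 0,"fingers": 0},{"tx": 0,"ty": 0,"tz": 0,"rx": 0,"ry": 0,"rz": 0,"fingers": 0},{"tx": 0,"ty": 0,"tz": 0,"rx": 0,"ry": 0,"rz": 0,"fingers": 0},{"tx": 0,"ty": 0,"tz": 0,"rx": 0,"ry": 0,"rz": 0,"fingers": 0}])

```text
t: 25.35
tool_pos: [0.7027, 0.0577, 0.1001]
ee_rot: [3.14, -0.001, 0.287]
wrist_force: [5.7, -1.4, 2.7]
finger_gap: 0.0205
```

```bash
cp log.txt log_keep.txt; python3 log.py; python3 st.py
python3 - <<'E'
from fit import *
th=[.5959,.0565,3.429]
for n in('side','scene','wrist'):
    s,p,D=shot(n,n+'9')
    if n!='wrist':
        x0,y0=(260,130) if n=='side' else (290,190)
        cv2.imwrite(f'pics/{n}9c.png',cv2.convertScaleAbs(cv2.resize(p[y0:y0+150,x0:x0+160],None,fx=4,fy=4,interpolation=3),alpha=1.8))
    q=tostand(cloud(n,D,s).reshape(-1,3),th)
    m=(abs(q[:,0]-.04)<.012)&(q[:,1]<.03)&(q[:,1]>-.065)&(q[:,2]>.165)&(q[:,2]<.22)
    if m.sum()>10: print(n,m.sum(),np.polyfit(q[m,1],q[m,2],1))
E
```

```text
t 25.35 a 3.898 r 42.5 x -102.8 Ft -3.95 Fr -0.08 gap 0.0205 [ 3.1396 -0.0009  0.2872]
25.35 stand mm [-102.7689   29.1774  100.0785] rot [ 3.1396 -0.0009  0.2872] F [ 5.745  -1.3557  2.6528] gap 0.020508044225826187 j [-0.2741  0.8688  0.2847  1.4588 -0.2862  0.8536 -1.1801]
F stand -5.125087767269005 2.9286578722191714 2.652758500187611
side 260 [-0.0344  0.174 ]
scene 163 [-0.0716  0.1712]
```

View pics/scene9c.png

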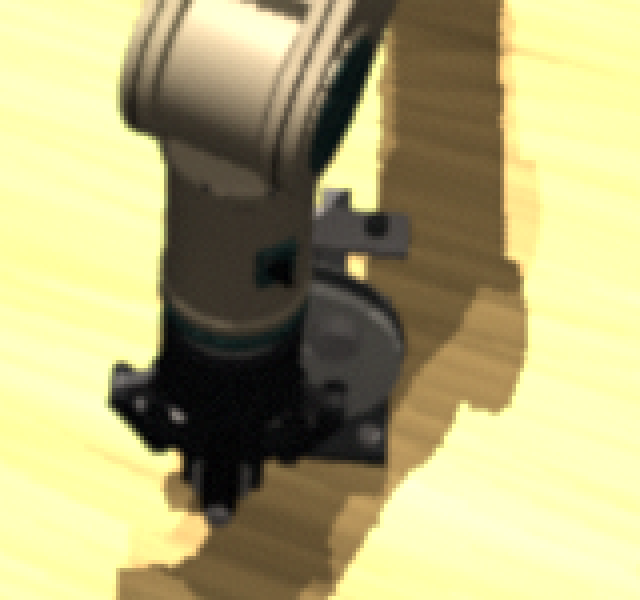

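View pics/side9c.png

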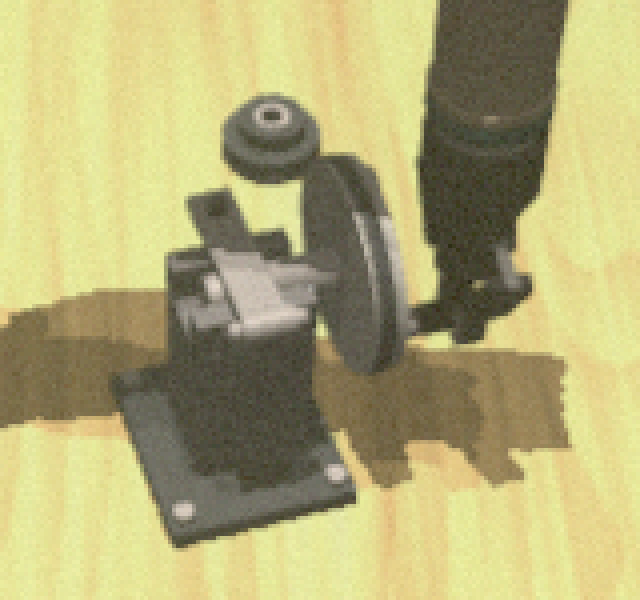

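```bash
python3 - <<'E'
from fit import *
th=[.5959,.0565,3.429]
s={'tool_pos':np.array([.6871,.1087,.2999]),'ee_rot':np.array([3.1413,.0024,.2879])}
for n,f in(('wrist','w4'),('side','side9'),('side','s6')):
    q=tostand(cloud(n,np.load(f'pics/{f}.npy'),s).reshape(-1,3),th)
    for lo in np.arange(-.07,.03,.02):
        m=(abs(q[:,0]-.04)<.012)&(q[:,1]>lo)&(q[:,1]<lo+.02)&(q[:,2]>.165)&(q[:,2]<.2);print(f,round(lo,2),m.sum(),np.median(q[m,2]) if m.any() else '')
E
python3 st.py
```

```text
w4 -0.07 412 0.174203661249643
w4 -0.05 446 0.17399933097270276
w4 -0.03 426 0.17383886569494825
w4 -0.01 418 0.17386100685166403
w4 0.01 420 0.1738641486631489
side9 -0.07 36 0.17507268892037103
side9 -0.05 61 0.1743213253081155
side9 -0.03 54 0.1738702475180956
side9 -0.01 57 0.17427900756694514
side9 0.01 58 0.17355637838540228
s6 -0.07 34 0.17430614330321131
s6 -0.05 60 0.17464598489218675
s6 -0.03 57 0.1737575211449841
s6 -0.01 57 0.17327151751668946
s6 0.01 55 0.17390335158464998
25.5 stand mm [-102.7473   29.2021  100.0608] rot [ 3.1396 -0.0008  0.2871] F [ 6.7344 -1.4648  2.292 ] gap 0.01994998589067356 j [-0.2741  0.8689  0.2847  1.4589 -0.2862  0.8536 -1.1802]
F stand -6.042977622707177 3.3136659813261113 2.291983814573565
```

The strap is flat: its slope is under 0.02 rad. The arm is at rest and still gripping, and the wheel angle of 3.84 is close to the estimated 3.86. Handing in.

```bash
python3 -c "
from cell import workorder
print(workorder.hand_in())"
```

```text
the job is handed in; nothing more can be done
None
```

I closed the keeper strap, cranked the wheel about 340° one way and 150° back to find the heavy side, and handed in at about 25.5 s of the 72 s allowed. The hand-in gave no verdict.

- **Strap:** I pressed it flat with shut fingers until it met its stop at about 13 N, before touching the wheel. At the end its upper face still measured 173.5–175 mm high along its length. That is a slope under 0.02 rad, against the limit of 0.08.
- **Heavy side:** The handle forces fit a bearing drag of 0.27 N m and a core moment of 0.15 N m, both close to the figures given. They put the heavy side straight down at a wheel angle of 3.86 rad.
- **Disagreement between passes:** The forward pass alone gave 3.81 rad and the shorter reverse pass 3.92 rad. Both are well within the ±0.31 rad tolerance.
- **Final state:** The wheel stands at about 3.84 rad, still gripped, with the fingers stopped on the sleeve at a 20 mm opening. The arm hardly moved (under 0.1 mm) between the last two readings. The grasp point is about 4 mm from the sleeve's middle.
- **Unexpected loads:** My first circle ran about 3 mm low, which put up to about 17 N of radial load on the handle until I corrected it. About 5–6 N along the wheel's axis remains at the end.
- **Other objects:** I never went near the jar, spanner or pulley. I did not re-measure their positions at the end.

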